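# Lever up a bench pump and pack its front foot level

### The arm

A 6-joint arm with a two-finger parallel gripper is mounted at the origin on a cart in front of the work surface, level with it; the furniture and walls round the work are solid. World frame = base frame: x ahead of the robot, y to its left, z up, the work surface at z = 0. Lengths are in mm, angles in rad, forces in N, time in s.
With the tool pointing down it reaches from about 350 to 775 mm from the base axis. Payload 7.3 kg.
Tool frame: the origin (TCP) lies on the front face of the gripper's body, between the roots of the fingers; the fingertips stand 66 mm ahead of it and the grasp point (between the pads) lies 47 mm ahead of it (bot.tip_extent is the distance from the TCP to the fingertips, in mm); z points along the fingers, y is the line along which they close (so a half turn about z gives the same grasp; the last joint's range is limited). The gripper opens to 92 mm and grips with 3 to 60 N. Pads are 19 mm wide; open, the fingers measure 130 mm over their backs; the gripper's body (75 mm by 190 mm) begins 47 mm behind the grasp point.
Start: joints at [-1.301, 0.342, 1.524, -0, 1.275, -0.146], TCP at [212.081, -480.271, 292.241] pointing down, gripper open.
Joint ranges: [-2.53, 2.53], [-0.77, 2.02], [0.04, 2.7], [-1, 4.14], [0.28, 2.66], [-3.11, 3.11]. Speed limits (rad/s): [2.57, 2.57, 3.14, 3.14, 3.14, 3.14].

### API

Orientations are given as [roll, pitch, yaw] about the fixed x, y, z axes, in that order (R = Rz(yaw) Ry(pitch) Rx(roll)).
In Python, from plant import readout, viewer, order, bot gives the robot as it stands.
- The arm moves only by the shell command python3 -m creep 'ROWS'. ROWS is text: rows parted by semicolons, each of 7 numbers parted by spaces: the shift along the world's x, y, z in m, then the turn, a rotation vector about the world's x, y, z in rad, then the opening in per cent of the stroke, from 0 (shut) to 100 (fully open). A call has 1 to 8 rows; each row shifts and turns the commanded pose from where the row before left it; what a row does not reach is not made up. A row lasts 1/12 s, in which the tool goes at most 41.7 mm and 7.16 degrees, less where a joint would pass 70% of its speed; a pose out of reach is approached as far as the arm can. A call is refused whole if a number of a shift passes 0.0417 or a number of a turn 0.125, either way. A call with a gripper value outside its range is refused whole. The fingers move at their own pace and stop on an object; the grip force is fixed at half the most. Time passes only in rows, so rows that do not move let the fingers close. It gives the time, the measured TCP pose, the force, the opening and the grip force at its end, in the units of the state.
- readout.get_obs(): the state, without advancing time (a new reading comes with each control period).
- viewer.capture(name): name is "scene" or "top" or "wrist"; returns the picture (480x640x3 uint8, red, green, blue); there is no depth.
- viewer.camera_info(name): a dict with "fx", "fy", "cx", "cy" (pixels), "D" ([k1, k2, p1, p2, k3] as OpenCV has them; the pictures are not rectified), "origin" and "rotation" of the camera in the world. Camera axes: x right, y up, looking along -z (the intrinsics and any distortion apply to the point x, -y, -z); pixel columns grow to the right and rows downward; lengths in mm; the calibration is good to about 2 mm. A picture is of the moment at which its call begins: read the wrist's pose just before it. camera_info takes no time and is no camera call; for the wrist camera it gives the pose at the moment of the call.
- order.close_job(): hands the job in; it is judged then, once.
The state is a dict: "time": time; "joint_positions": joint angles; "dq": joint speeds; "tau": joint torques, N m; "tool_pos": TCP position; "tcp_rot": TCP orientation; "contact_force": force on the tool from outside, world axes, zero at the start; "moment": the same for the moment, N m; "grip_width": finger opening in mm; "finger_force": force on a finger pad.
Only numpy, scipy, OpenCV 4.12 (cv2) and the standard library are available. Lean on these libraries where they do the work, as an engineer would, in place of code of your own. Each camera call takes 0.05 s, during which the arm holds its last target. There are 200 camera calls.

### The job

The bench pump leans nose-down because its front foot has no packing under it yet. Lay the pry bar over the fulcrum block with its toe under the pump's jacking tab, weigh the handle down to the bench with the iron weight so that it keeps the pump up, and slide the steel packer well under the front foot. Then take the weight off slowly so that the pump comes down gently on the packer, and lay the weight and the bar back on the bench clear of the pump; do not shove the pump about or disturb the other things.

Things in the scene. Friction and masses are not known exactly. Their poses are not given: they have to be found in the camera images.
- pump: Grey electric pump, 3.2 kg (+-15 %), on a steel deck 200 (x) x 172 (y) x 14 mm with three rubber feet 26 mm long, 26 mm across. Origin in the plane of the soles under the deck's middle; front = -x, z = deck normal. Deck z = 26 to 40 mm, front edge x = -100. Starts leaning nose-down by 0.053 rad about the rear feet. Motor and fittings rise to 160 mm, all at x > -25 mm; in front the deck is bare.
- pump_foot (a point): Centre of the sole (26 mm across) of the front foot, pump frame x = -78, y = +36, z = 0 mm; on the bare bench at the start (0 to 1 mm up), 8 mm up when it stands on the packer.
- pump_tab (a point): Middle of the lower front edge of the jacking tab, a tongue 46 mm wide that continues the deck 18 mm past its front edge, beside the front foot (pump frame x = -118, y = -46, z = 26 mm); 24 to 25 mm above the bench at the start. The bar's toe goes 10 to 15 mm in under it.
- fulcrum: Loose steel fulcrum block, already standing in front of the tab: 38 (x) x 44 (y) x 26 mm high, 0.35 kg. Its top is a half-round ridge (radius 8 mm) along its y axis, with shoulders 17 mm high on either side. Origin under the middle, x axis towards the pump; the ridge is about 33 mm in front of the tab's edge.
- pry_bar: Cranked dark steel pry bar, 205 mm long, 30 mm wide, 0.42 kg, lying on its flat handle. Origin under the middle of the handle, x towards the toe, z up. Handle x = -52 to +52 mm, 10 mm thick, underside z = 0; then a crank rises to the toe blade (8 mm thick), underside from x = 87, z = 24 to x = 149, z = 30 mm (0.1 rad uphill). Centre of mass near x = 48 mm. Its own weight does not lift the pump.
- bar_toe (a point): Top of the rounded nose (radius 5 mm, along y) at the end of the pry bar (bar frame x = 148, y = 0, z = 41.5 mm): it bears against the underside of the tab.
- bar_bend (a point): Point on the underside of the blade (bar frame x = 103, y = 0, z = 26 mm) that belongs on the fulcrum ridge, 45 mm from the nose. With it there and the toe under the tab, the handle stands about 0.35 rad up; weighed down until it lies flat on the bench, the bar lifts the tab by 16 mm and the front foot by about 14 mm.
- iron_weight: Flat dark iron weight, 0.92 kg: block 86 (x) x 46 (y) x 29 mm high; above it, along x, a round grip bar 13 mm thick, 58 mm free length, centre 52 mm above the underside, 16 mm gap below it, an upright at each end. Origin under the middle. Set on the middle of the bar's handle, long side along it, it presses the handle down and keeps the pump up by itself.
- packer: Steel packer: flat plate 110 (x) x 44 (y) x 8 mm, 0.32 kg, same thickness as the strip under the rear feet, with an upright pull lug welded on its rear part: 36 (x) x 12 (y) mm, from x = -52 to -16 mm, top 33 mm above the underside. Origin under the middle of the plate. The plain end (x > -16) goes under the foot.
- rear_strip: Loose steel strip 36 (x) x 176 (y) x 8 mm lying under the two rear feet (pump frame x = +72, y = +-70 mm); leave it there. Origin under the middle.
- cf_blank: Round steel blank flange, 70 mm across, 13 mm high; bystander, origin under the middle.
- spanner: Spanner 150 mm long, 8 mm high, along its y axis; bystander.
- tape_1: Roll of tape 96 mm across, 25 mm high; bystander.
Things that resemble listed ones, but are neither listed nor needed, are in the scene too. Leave any red look-alike of the iron_weight alone.

How it is judged:
By the outcome, as a careful person would: the job done as asked, in the order asked, and still so for the second after the job is handed in, with the robot touching nothing.
It also fails if it takes over 72 s, if anything falls off the work surface, if the arm or the gripper's body presses on something with over 40 N, if the wrist force passes 120 N, or if a joint passes its speed limit or range.

## Working session

There is one attempt and no reset: what is moved stays moved. The work goes in short steps, Python scripts to look and compute and a shell command to move; the robot and the scene stay as the last step left them, time stands still between calls to the robot, and variables do not carry over. Pictures are saved under pics/ and viewed, at most 10 in all, crops included, and the job is handed in when it is done.

```bash
mkdir -p pics; ls; python3 - <<'E'
from plant import readout, viewer
import cv2
print(readout.get_obs())
for n in ("scene","top","wrist"):
    i=viewer.camera_info(n); print(n,i)
    im=viewer.capture(n); cv2.imwrite(f"pics/{n}0.png",im[:,:,::-1])
E
```

```text
pics
{'time': 0.0, 'joint_positions': array([-1.30102031e+00,  3.42709055e-01,  1.52501633e+00, -4.81905857e-05,
        1.27541266e+00, -1.46002107e-01]), 'dq': array([ 0.00032385,  0.00057339,  0.00021159, -0.00071322, -0.00010132,
        0.00060313]), 'tau': array([ 1.29920056e-03, -4.31239700e+01, -2.44216776e+01,  7.20106484e-02,
        5.58114436e-02, -1.31372199e-04]), 'tool_pos': array([ 211.97268895, -479.96226189,  291.55222725]), 'tcp_rot': array([-3.14005700e+00, -1.79238745e-04,  4.15792052e-01]), 'contact_force': array([-0.27785686,  1.32880289,  0.07228319]), 'moment': array([-0.01955537,  0.0004406 , -0.01407247]), 'finger_force': 0.0, 'grip_width': 92.17342561106629}
scene {'fx': 469.90607051285235, 'fy': 469.90607051285235, 'cx': 323.4424742526197, 'cy': 237.82421329882524, 'D': array([-0.06901513,  0.        ,  0.        ,  0.        ,  0.        ]), 'origin': array([-86.32197482, 896.6638678 , 779.36906776]), 'rotation': array([ 0.97931899, -0.01915557, -2.55908526])}
top {'fx': 582.4178269918086, 'fy': 582.4178269918086, 'cx': 309.1902956820258, 'cy': 240.07609702020662, 'D': array([-0.16378128,  0.        ,  0.        ,  0.        ,  0.        ]), 'origin': array([ 289.75901292,  -19.01591937, 1571.27105985]), 'rotation': array([ 0.13146679, -0.01006759, -1.56259394])}
wrist {'fx': 335.1849743934185, 'fy': 335.1849743934185, 'cx': 318.62661111359716, 'cy': 245.10087130110895, 'D': array([-0.00912819,  0.        ,  0.        ,  0.        ,  0.        ]), 'origin': array([ 288.63595917, -447.16808637,  384.10984442]), 'rotation': array([-3.07466106e-01,  9.42662401e-04, -1.15638441e+00])}
```

View pics/top0.png

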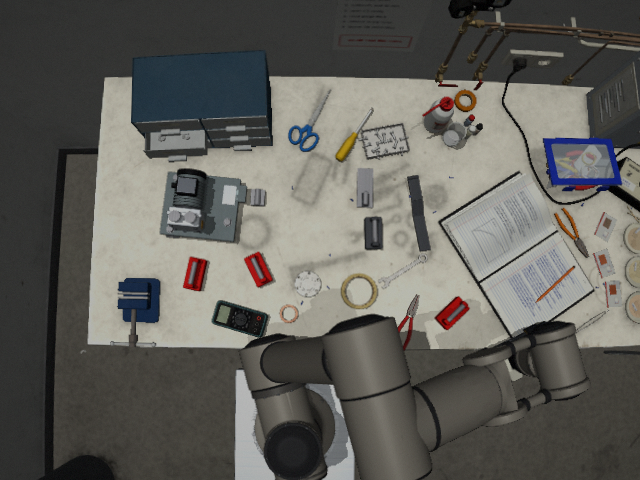

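View pics/scene0.png

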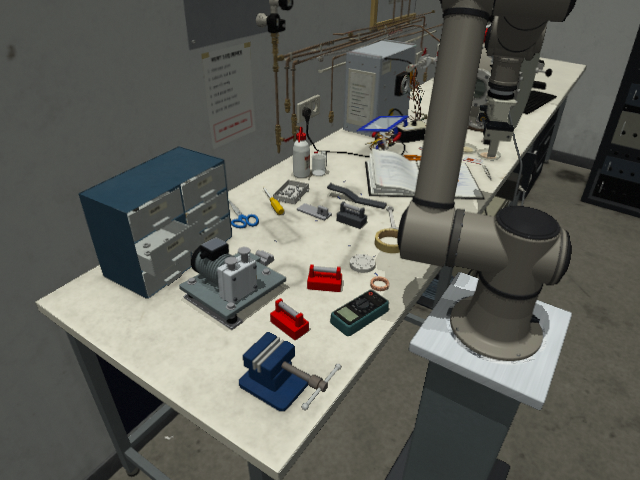

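The top view shows the pump at (205,210) with its front to the right, and the fulcrum at (256,197). The packer is at (365,188), the dark iron weight at (373,233) and the pry bar at (418,213). The red look-alikes are at (196,273), (258,268) and (452,313). Next I'll work out coarse positions.

```bash
cat > h.py <<'E'
import numpy as np, cv2
from scipy.spatial.transform import Rotation as Ro
from plant import readout, viewer
F=np.diag([1.,-1,-1])
def KD(i): return np.array([[i['fx'],0,i['cx']],[0,i['fy'],i['cy']],[0,0,1]]),np.array(i['D'])
def R(i): return Ro.from_euler('xyz',i['rotation']).as_matrix()
def proj(i,P):
    P=np.atleast_2d(P).astype(float); K,D=KD(i)
    c=(P-i['origin'])@R(i)@F
    return cv2.projectPoints(c,np.zeros(3),np.zeros(3),K,D)[0][:,0]
def rays(i,px):
    K,D=KD(i); u=cv2.undistortPoints(np.array(px,float).reshape(-1,1,2),K,D)[:,0]
    return np.c_[u,np.ones(len(u))]@F@R(i).T
def onz(i,px,z):
    d=rays(i,px); o=i['origin']; return o+d*((z-o[2])/d[:,2])[:,None]
def tri(ia,pa,ib,pb):
    da,db=rays(ia,pa),rays(ib,pb); out=[]
    for a,b in zip(da,db):
        A=sum(np.eye(3)-np.outer(v,v)/(v@v) for v in(a,b))
        y=sum((np.eye(3)-np.outer(v,v)/(v@v))@o for v,o in((a,ia['origin']),(b,ib['origin'])))
        out.append(np.linalg.solve(A,y))
    return np.array(out)
def snap(n,f):
    import pickle
    i=viewer.camera_info(n); im=viewer.capture(n)[:,:,::-1].copy(); cv2.imwrite(f'pics/{f}.png',im); pickle.dump(i,open(f'pics/{f}.pkl','wb')); return i,im
def load(f):
    import pickle; return pickle.load(open(f'pics/{f}.pkl','rb')),cv2.imread(f'pics/{f}.png')
E
python3 - <<'E'
from h import *
np.set_printoptions(precision=1,suppress=True)
t=viewer.camera_info('top')
print(onz(t,[(256,197),(243,197),(365,188),(373,233),(418,213),(410,177),(425,250),(307,284)],20)[:,:2])
w=viewer.camera_info('wrist')
o=readout.get_obs(); T=Ro.from_euler('xyz',o['tcp_rot'])
print(T.inv().apply(w['origin']-o['tool_pos']), 'view dir tool', T.inv().apply(-R(w)[:,2]), 'cam x', T.inv().apply(R(w)[:,0]))
E
```

```text
[[ 611.7  112.5]
 [ 611.4  148. ]
 [ 639.8 -184.1]
 [ 515.9 -205.1]
 [ 572.3 -328.9]
 [ 672.6 -308.8]
 [ 470.9 -346.3]
 [ 377.   -28.1]]
[ 83.4   0.8 -92.5] view dir tool [-0.3 -0.   1. ] cam x [-0.  1. -0.]
```

```bash
python3 -m creep '.04 .036 0 0 0 -.05 100;.04 .036 0 0 0 -.05 100;.04 .036 0 0 0 -.05 100;.04 .036 0 0 0 -.05 100;.04 .036 0 0 0 -.05 100;.04 .036 0 0 0 -.05 100;.04 .036 0 0 0 -.05 100;.02 .02 0 0 0 -.05 100'
python3 - <<'E'
from h import *
snap('wrist','a')
E
python3 -m creep '.035 -.03 0 0 0 0 100;.035 -.03 0 0 0 0 100;0 0 0 0 0 0 100'
python3 - <<'E'
from h import *
snap('wrist','b')
ia,a=load('a'); ib,b=load('b')
cv2.imwrite('pics/ab.png',np.vstack([cv2.resize(a,(400,300)),cv2.resize(b,(400,300))]))
E
```

```text
time: 0.82
tool_pos: [450.9, -262.5, 292.1]
tcp_rot: [-3.141, -0.0, 0.015]
contact_force: [0.1, -0.4, -0.2]
grip_width: 91.4
finger_force: 0.0
time: 1.12
tool_pos: [516.0, -322.8, 289.3]
tcp_rot: [3.141, -0.0, 0.016]
contact_force: [-0.5, 0.8, -0.4]
grip_width: 91.9
finger_force: 0.0
```

View pics/a.png

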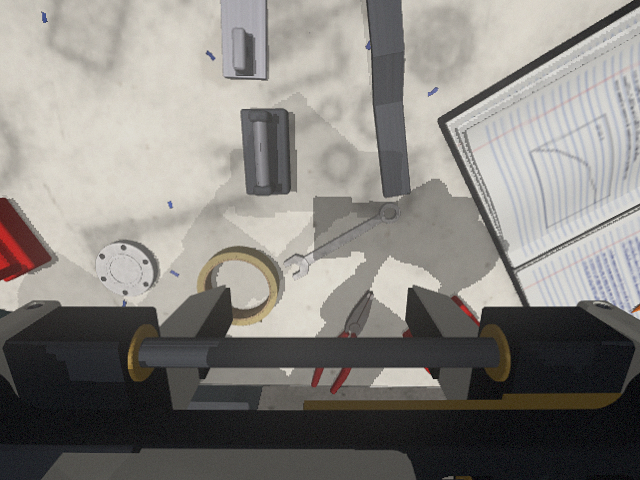

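View pics/b.png

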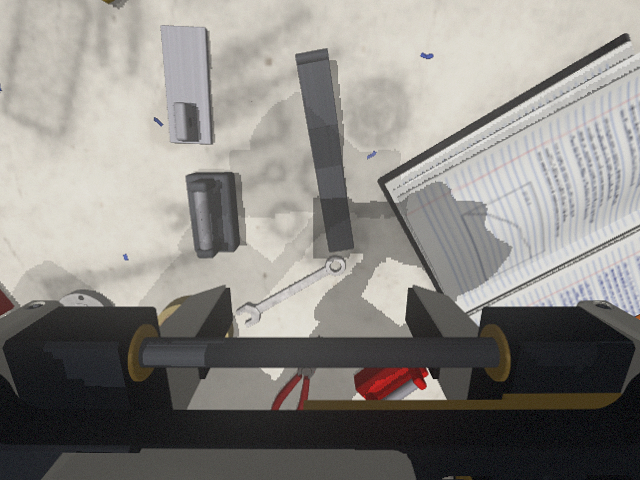

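View b shows these things:
- Pry bar: toe at the top (298–327, 50), handle end at the bottom (330–353, 250).
- Dark iron weight: (212,213).
- Packer: (187,85), lug at its lower end (186,120), plain end towards +x.
- Red look-alike: (390,380).

Next I'll take one enlarged crop from both views to confirm these and get the corners.

```bash
python3 - <<'E'
from h import *
ia,a=load('a'); ib,b=load('b')
def crop(im,x,y,w,h,s):
    c=cv2.resize(im[y:y+h,x:x+w],None,fx=s,fy=s,interpolation=cv2.INTER_CUBIC)
    for X in range((x//20+1)*20,x+w,20): cv2.line(c,(int((X-x)*s),0),(int((X-x)*s),6),(0,0,255),1); cv2.putText(c,str(X),(int((X-x)*s)-8,16),0,.3,(0,0,255),1)
    for Y in range((y//20+1)*20,y+h,20): cv2.line(c,(0,int((Y-y)*s)),(6,int((Y-y)*s)),(0,0,255),1); cv2.putText(c,str(Y),(8,int((Y-y)*s)+3),0,.3,(0,0,255),1)
    return c
A=crop(a,215,0,200,205,1.95); B=crop(b,155,15,205,250,2)
h=max(A.shape[0],B.shape[0]); A=cv2.copyMakeBorder(A,0,h-A.shape[0],0,0,0)
c=np.hstack([A,B]); print(c.shape); cv2.imwrite('pics/c1.png',c)
E
```

```text
(500, 800, 3)
```

View pics/c1.png

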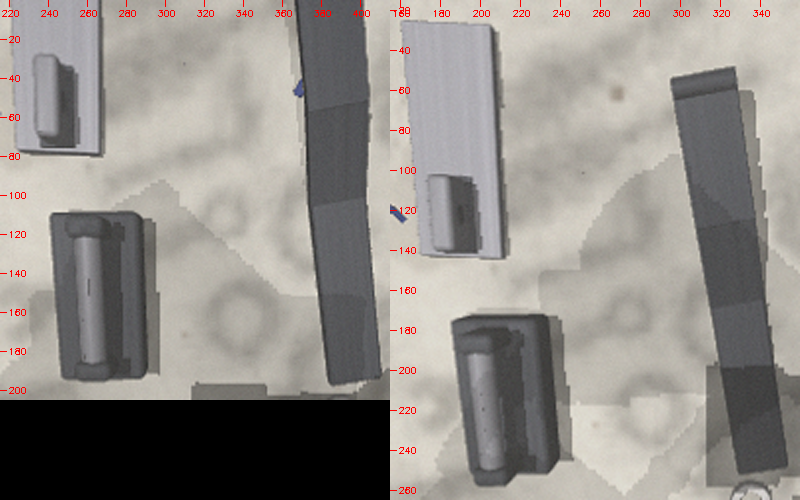

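The crop confirms all three. The dark bar is cranked, with its toe at B(311,50). The dark weight has its grip bar at B(202,220), and the others like it are red. The packer's lug is at B(180,120). Now I'll triangulate.

```bash
cat > m.py <<'E'
from h import *
np.set_printoptions(precision=1,suppress=True)
ia,a=load('a'); ib,b=load('b')
A=lambda l:[(215+x/1.95-.25,y/1.95-.25) for x,y in l]
B=lambda l:[(155+(x-390)/2-.25,15+y/2-.25) for x,y in l]
pa=A([(329,385),(381,377),(312,207),(365,198),(306,112),(369,99),(90,230),(92,362),(46.5,95)])
pb=B([(738,473),(788,466),(711,307),(762,297),(694,230),(753,218),(480,350),(490,472),(440,211)])
for n,p in zip('hE1 hE2 hc1 hc2 cb1 cb2 grip1 grip2 lug'.split(),tri(ia,pa,ib,pb)): print(n,p)
h=np.vstack([onz(ia,pa[:4],10),onz(ib,pb[:4],10)])[:,:2];print(h)
print('packer far/near corners z8',onz(ib,B([(405,22),(493,27),(507,257),(421,253)]),8)[:,:2])
print('lug z33',onz(ia,pa[8:],33),onz(ib,pb[8:],33))
print('grip z58',onz(ia,pa[6:8],58),onz(ib,pb[6:8],58))
print('toe edges z40',onz(ib,B([(735,67),(670,79)]),38)[:,:2])
E
python3 m.py
```

```text
hE1 [ 472.4 -336.     4.9]
hE2 [ 477.8 -365.3    7.1]
hc1 [ 568.5 -319.2    8.2]
hc2 [ 573.8 -347.2    6.6]
cb1 [ 608.  -310.2   34.2]
cb2 [ 613.6 -339.1   36.6]
grip1 [ 551.9 -209.4   62.3]
grip2 [ 490.9 -208.4   62.2]
lug [ 615.  -185.    29.9]
[[ 473.1 -335.1]
 [ 478.1 -364.6]
 [ 568.  -319.3]
 [ 572.9 -347.1]
 [ 474.2 -335.7]
 [ 478.9 -364.8]
 [ 569.  -318.8]
 [ 574.7 -346.3]]
packer far/near corners z8 [[ 702.8 -168.3]
 [ 701.1 -211. ]
 [ 593.5 -209.5]
 [ 595.  -163.7]]
lug z33 [[ 614.  -185.9   33. ]] [[ 615.1 -185.9   33. ]]
grip z58 [[ 552.3 -208.6   58. ]
 [ 490.8 -207.2   58. ]] [[ 551.1 -208.1   58. ]
 [ 489.1 -207.5   58. ]]
toe edges z40 [[ 678.4 -328.7]
 [ 673.1 -299.2]]
```

```bash
python3 -m creep '0 .04 0 0 0 0 100;0 .04 0 0 0 0 100;0 .04 0 0 0 0 100;0 .04 0 0 0 0 100;0 .04 0 0 0 0 100;0 .04 0 0 0 0 100;0 .04 0 0 0 0 100;0 .04 0 0 0 0 100'
python3 -m creep '0.02 .02 0 0 0 0 100;0 0 0 0 0 0 100'
python3 - <<'E'
from h import *
snap('wrist','d')
E
python3 -m creep '.01 .04 -.015 0 0 0 100;.01 .04 -.015 0 0 0 100;0 .03 0 0 0 0 100;0 0 0 0 0 0 100'
python3 - <<'E'
from h import *
snap('wrist','e')
def crop(im,x,y,w,h,s):
    c=cv2.resize(im[y:y+h,x:x+w],None,fx=s,fy=s,interpolation=cv2.INTER_CUBIC)
    for X in range((x//20+1)*20,x+w,20): cv2.line(c,(int((X-x)*s),0),(int((X-x)*s),6),(0,0,255),1); cv2.putText(c,str(X),(int((X-x)*s)-8,16),0,.3,(0,0,255),1)
    for Y in range((y//20+1)*20,y+h,20): cv2.line(c,(0,int((Y-y)*s)),(6,int((Y-y)*s)),(0,0,255),1); cv2.putText(c,str(Y),(8,int((Y-y)*s)+3),0,.3,(0,0,255),1)
    return c
for f in 'de':
    i,im=load(f)
    q=proj(i,[[611,112,20],[560,150,40]]); print(f,q)
    x,y=[int(np.clip(v,0,m)) for v,m in zip(q.mean(0)-[125,150],(390,180))]
    cv2.imwrite(f'pics/{f}c.png',crop(im,x,y,250,300,1.6)); print(x,y)
c=np.hstack([cv2.imread('pics/dc.png'),cv2.imread('pics/ec.png')]); cv2.imwrite('pics/de.png',c)
E
```

```text
time: 1.83
tool_pos: [510.7, 2.5, 292.5]
tcp_rot: [3.142, 0.0, 0.015]
contact_force: [1.8, -0.2, 1.3]
grip_width: 92.2
finger_force: 0.0
time: 2.0
tool_pos: [532.7, 24.5, 292.7]
tcp_rot: [-3.14, -0.002, 0.02]
contact_force: [-1.2, 0.1, 0.6]
grip_width: 91.9
finger_force: 0.0
time: 2.38
tool_pos: [549.9, 129.7, 262.6]
tcp_rot: [-3.14, 0.003, 0.019]
contact_force: [-1.6, -0.1, 0.5]
grip_width: 91.7
finger_force: 0.0
d [[236.29031817 142.99751785]
 [197.61996511 194.08742268]]
91 18
e [[337.87948148 162.61461862]
 [297.64945837 217.82662502]]
192 40
```

View pics/de.png

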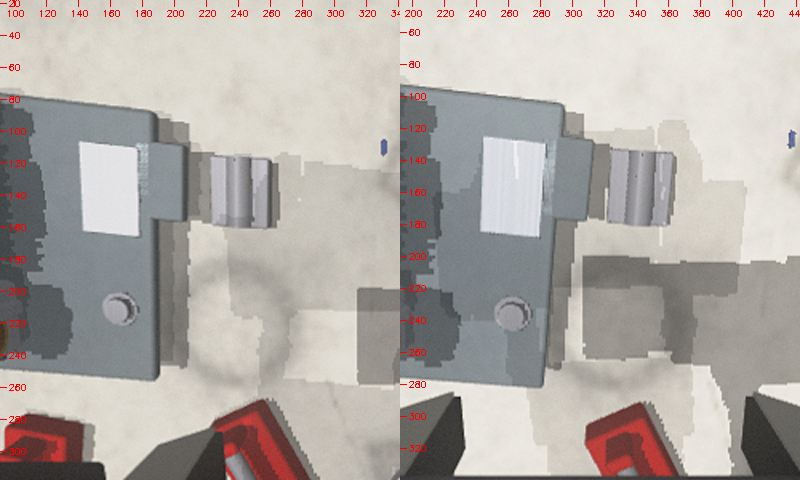

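```bash
python3 - <<'E'
from h import *
np.set_printoptions(precision=1,suppress=True)
ia,_=load('d'); ib,_=load('e')
A=lambda l:[(91+x/1.6-.2,18+y/1.6-.2) for x,y in l]
B=lambda l:[(192+(x-400)/1.6-.2,40+y/1.6-.2) for x,y in l]
n='dk1 dk2 tab1 tab2 bolt ful1 ful2 ful3 ful4 rdg1 rdg2'.split()
pa=A([(158,113),(158,378),(187,147),(184,220),(121,308),(211,155),(271,158),(272,227),(211,225),(242,157),(243,226)])
pb=B([(564,106),(542,384),(593,140),(586,219),(513,315),(609,150),(675,153),(668,225),(608,224),(641,151),(637,225)])
z=[34.5,34.5,34,34,45,17,17,17,17,26,26]
for k,p,u,v,h in zip(n,tri(ia,pa,ib,pb),pa,pb,z): print(k,p,'|',h,onz(ia,[u],h)[0,:2],onz(ib,[v],h)[0,:2])
E
```

```text
dk1 [661.3 153.6  26.8] | 34.5 [660.7 150.8] [660.2 153.1]
dk2 [490.7 168.7  30.1] | 34.5 [492.3 166.9] [492.5 168.2]
tab1 [642.6 137.   27.5] | 34 [642. 135.] [642.7 136.9]
tab2 [598.6 140.5  33.6] | 34 [598.7 140.3] [598.5 140.5]
bolt [541.8 184.   41.5] | 45 [543.4 182. ] [542.  183.7]
ful1 [638.4 127.4   9.6] | 17 [638.7 125.2] [637.6 127.6]
ful2 [637.2  87.4  13.2] | 17 [637.5  86.7] [636.6  88. ]
ful3 [593.4  88.8   9.2] | 17 [594.3  87.4] [593.9  89.9]
ful4 [594.7 127.2  20.5] | 17 [594.9 128.1] [593.8 127.3]
rdg1 [638.  107.6   6.7] | 26 [637.3 103.4] [637.3 109. ]
rdg2 [593.4 108.6   9.7] | 26 [595.2 104.8] [594.6 109.8]
```

The fulcrum ridge is at about (616.5,107). The middle of the tab's edge is at (620.5,138), and the pump's yaw is π/2−0.09. The heights agree with the text (tab top about 31, bolt about 42). Next I'll pick up the bar.

```bash
python3 -m creep '0 -.04 0 0 0 .02 55;0 -.04 0 0 0 .02 55;0 -.04 0 0 0 .02 55;0 -.04 0 0 0 .02 55;0 -.04 0 0 0 .02 55;0 -.04 0 0 0 .02 55;0 -.04 0 0 0 .02 55;0 -.04 0 0 0 .02 55'
python3 -m creep '.004 -.036 -.01 0 0 0 55;.004 -.036 -.02 0 0 0 55;.004 -.036 -.025 0 0 0 55;.004 -.036 -.025 0 0 0 55;0 0 -.03 0 0 0 55;0 0 -.02 0 0 0 55;0 0 0 0 0 0 55'
```

```text
time: 3.1
tool_pos: [549.2, -197.4, 264.4]
tcp_rot: [3.141, 0.0, 0.175]
contact_force: [0.6, -0.7, -0.5]
grip_width: 50.9
finger_force: 0.0
time: 3.68
tool_pos: [562.5, -334.7, 131.5]
tcp_rot: [-3.135, 0.007, 0.172]
contact_force: [-1.2, 0.9, -0.4]
grip_width: 50.5
finger_force: 0.0
```

```bash
python3 -m creep '.004 .001 -.03 0 0 0 55;0 0 -.024 0 0 0 55;0 0 -.008 0 0 0 55;0 0 0 0 0 0 55'
python3 - <<'E'
from h import *
i,im=snap('wrist','f')
print(readout.get_obs()['tool_pos'], proj(i,[[475.5,-335.4,10],[478.5,-364.7,10],[675.7,-314,38]]))
cv2.imwrite('pics/f2.png',im)
E
```

```text
time: 4.02
tool_pos: [569.3, -332.8, 73.6]
tcp_rot: [-3.14, 0.002, 0.175]
contact_force: [-0.3, 0.4, 0.4]
grip_width: 50.3
finger_force: 0.0
[ 570.21298976 -333.17588645   75.31509429] [[295.52725574 444.16049364]
 [343.94606636 446.90781158]
 [317.15926429  63.44380098]]
```

View pics/f.png

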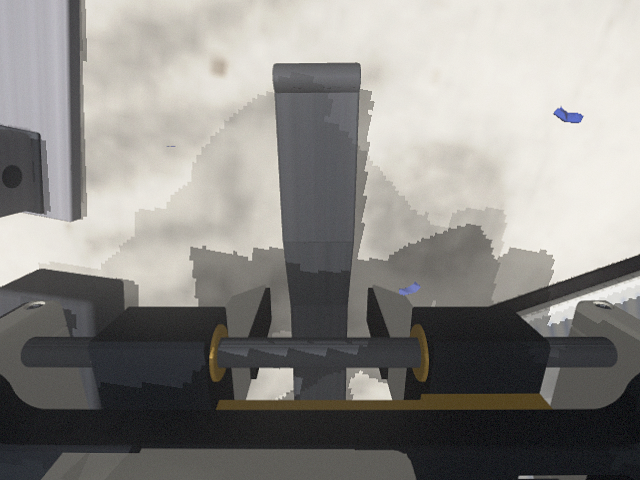

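The bar sits centred between the fingers, with the toe at (317,65). I'll lower the last few millimetres and grip.

```bash
python3 -m creep '-.002 0 -.005 0 0 0 55;0 0 0 0 0 0 20;0 0 0 0 0 0 0;0 0 0 0 0 0 0;0 0 0 0 0 0 0;0 0 .002 0 0 0 0'
python3 -m creep '0 0 .015 0 0 0 0;0 0 .025 0 0 0 0;0 0 .025 0 0 0 0;0 0 .025 0 0 0 0;0 0 0 0 0 0 0'
```

```text
time: 4.57
tool_pos: [568.6, -332.4, 71.3]
tcp_rot: [-3.141, 0.0, 0.176]
contact_force: [-0.1, 0.5, -4.0]
grip_width: 29.3
finger_force: 30.0
time: 4.98
tool_pos: [570.5, -333.8, 166.7]
tcp_rot: [3.135, -0.006, 0.176]
contact_force: [1.9, -1.3, -2.2]
grip_width: 29.9
finger_force: 30.0
```

```bash
cat > ins.py <<'E'
import numpy as np
# plane: u along heading from ridge axis, z up. tab edge at u=32,z=24.3
def pose(s,phi,cl=1.5,edge=32.):
    c,S=np.cos(phi),np.sin(phi); r=lambda x,z:np.array([x*c+z*S,-x*S+z*c])
    n=r(148,36.5)           # nose centre
    u0=edge+s-n[0]
    # blade underside line through (87,24),(149,30): offset so that distance to ridge centre (0,18)=8+cl
    p=r(87,24);q=r(149,30);d=(q-p)/np.linalg.norm(q-p);nn=np.array([-d[1],d[0]])
    z0=(8+cl - nn@(np.array([u0,0])+p-np.array([0,18])))/nn[1]
    o=np.array([u0,z0]); nose=o+n; tcp=o+r(42.6,69.5)
    return o,nose[1]+5,nose[1]-5,tcp,o+r(103,26)
if __name__=='__main__':
    for s in(-12,-4,0,5,10,13):
        for phi in(.4,.45,.5,.55,.6,.65):
            o,t,b,tcp,be=pose(s,phi)
            print(s,phi,'top %.1f bot %.1f'%(t,b),'tcp',tcp.round(1),'bend',be.round(1))
E
python3 ins.py
```

```text
-12 0.4 top 33.6 bot 23.6 tcp [-64.2 100. ] bend [-25.5  36.4]
-12 0.45 top 32.7 bot 22.7 tcp [-60.6 103.3] bend [-25.1  37.9]
-12 0.5 top 31.9 bot 21.9 tcp [-56.7 106.4] bend [-24.5  39.3]
-12 0.55 top 31.1 bot 21.1 tcp [-52.6 109.3] bend [-23.9  40.7]
-12 0.6 top 30.3 bot 20.3 tcp [-48.4 112.1] bend [-23.1  42.1]
-12 0.65 top 29.5 bot 19.5 tcp [-43.9 114.6] bend [-22.2  43.4]
-4 0.4 top 31.1 bot 21.1 tcp [-56.2  97.5] bend [-17.5  33.9]
-4 0.45 top 29.8 bot 19.8 tcp [-52.6 100.4] bend [-17.1  34.9]
-4 0.5 top 28.5 bot 18.5 tcp [-48.7 103. ] bend [-16.5  35.9]
-4 0.55 top 27.2 bot 17.2 tcp [-44.6 105.4] bend [-15.9  36.8]
-4 0.6 top 25.9 bot 15.9 tcp [-40.4 107.7] bend [-15.1  37.7]
-4 0.65 top 24.6 bot 14.6 tcp [-35.9 109.6] bend [-14.2  38.5]
0 0.4 top 29.8 bot 19.8 tcp [-52.2  96.3] bend [-13.5  32.7]
0 0.45 top 28.3 bot 18.3 tcp [-48.6  98.9] bend [-13.1  33.4]
0 0.5 top 26.8 bot 16.8 tcp [-44.7 101.3] bend [-12.5  34.2]
0 0.55 top 25.3 bot 15.3 tcp [-40.6 103.5] bend [-11.9  34.8]
0 0.6 top 23.7 bot 13.7 tcp [-36.4 105.5] bend [-11.1  35.5]
0 0.65 top 22.1 bot 12.1 tcp [-31.9 1
[... 401 characters left out ...]
16.7 tcp [-42.2  93.1] bend [-3.5 29.5]
10 0.45 top 24.6 bot 14.6 tcp [-38.6  95.2] bend [-3.1 29.7]
10 0.5 top 22.5 bot 12.5 tcp [-34.7  97. ] bend [-2.5 29.9]
10 0.55 top 20.4 bot 10.4 tcp [-30.6  98.6] bend [-1.9 30. ]
10 0.6 top 18.2 bot 8.2 tcp [-26.4 100. ] bend [-1.1 29.9]
10 0.65 top 15.9 bot 5.9 tcp [-21.9 101. ] bend [-0.2 29.8]
13 0.4 top 25.7 bot 15.7 tcp [-39.2  92.2] bend [-0.5 28.6]
13 0.45 top 23.5 bot 13.5 tcp [-35.6  94.1] bend [-0.1 28.6]
13 0.5 top 21.3 bot 11.3 tcp [-31.7  95.7] bend [ 0.5 28.6]
13 0.55 top 18.9 bot 8.9 tcp [-27.6  97.2] bend [ 1.1 28.5]
13 0.6 top 16.6 bot 6.6 tcp [-23.4  98.3] bend [ 1.9 28.3]
13 0.65 top 14.1 bot 4.1 tcp [-18.9  99.1] bend [ 2.8 28. ]
```

```bash
python3 -m creep '.005 .03 .004 0 0 .12 0;.005 .03 .004 0 0 .12 0;.005 .03 .004 0 0 .12 0;.005 .03 .004 0 0 .12 0;.005 .03 .004 0 0 .12 0;.005 .03 0 0 0 .12 0;.005 .03 0 0 0 .12 0;.005 .03 0 0 0 .12 0'
python3 -m creep '0 .03 0 0 0 .12 0;0 .03 0 0 0 .12 0;0 .03 0 0 0 .124 0;0 .02 0 -.108 .0077 0 0;0 .01 0 -.108 .0077 0 0;0 0 0 -.108 .0077 0 0;0 0 0 -.108 .0077 0 0;0 0 0 -.108 .0077 0 0'
python3 -m creep '0 0 0 -.108 .0077 0 0;0 0 0 0 0 0 0'
cat > st.py <<'E'
from h import *
import sys
np.set_printoptions(precision=3,suppress=True)
o=readout.get_obs(); T=Ro.from_euler('xyz',o['tcp_rot']); print(o['tool_pos'],o['tcp_rot'])
if len(sys.argv)>1:
    ph,psi=map(float,sys.argv[4:6]); G=Ro.from_euler('xyz',[0,ph,psi])*Ro.from_euler('x',np.pi)
    print('to go',np.array(list(map(float,sys.argv[1:4])))-o['tool_pos'],'turn',(G*T.inv()).as_rotvec())
E
python3 st.py 611.4 35.3 131.6 .65 1.5
```

```text
time: 5.65
tool_pos: [608.1, -90.9, 179.8]
tcp_rot: [-3.139, 0.0, 1.142]
contact_force: [0.3, -0.4, -4.1]
grip_width: 29.6
finger_force: 30.0
time: 6.32
tool_pos: [608.4, 28.3, 180.4]
tcp_rot: [-3.141, 0.546, 1.501]
contact_force: [-1.3, 0.1, -5.5]
grip_width: 29.3
finger_force: 30.0
time: 6.48
tool_pos: [607.5, 29.8, 177.7]
tcp_rot: [-3.134, 0.653, 1.508]
contact_force: [-0.3, 0.2, -4.7]
grip_width: 29.9
finger_force: 30.0
[607.524  29.848 177.732] [-3.134  0.653  1.508]
to go [  3.876   5.452 -46.132] turn [ 0.003 -0.006 -0.004]
```

```bash
python3 -m creep '.002 .003 -.023 0 0 0 0;.002 .002 -.023 0 0 0 0;0 0 0 0 0 0 0;0 0 0 0 0 0 0'
python3 st.py 611.4 35.3 131.6 .65 1.5
python3 - <<'E'
from h import *
o=readout.get_obs(); T=Ro.from_euler('xyz',o['tcp_rot'])
i,im=snap('wrist','g'); 
s=cv2.resize(im,(800,600)); k=1.25
B=lambda p:(T*Ro.from_euler('x',np.pi)).apply(np.array(p,float)-[42.6,0,69.5])+o['tool_pos']
def dots(P,c):
    for q in proj(i,P): cv2.circle(s,tuple(int(v*k+.5) for v in q),2,c,-1)
dots(B([(153,-15,36.5),(153,15,36.5),(148,-15,41.5),(148,15,41.5),(52,-15,10),(52,15,10)]),(0,0,255))
print(B([(148,0,41.5)]))
dots([(642.3,136.5,34),(598.6,140.6,34),(637.3,105.8,26),(594.9,107.5,26),(660.5,152.5,34),(492.4,167.5,34)],(0,255,0))
cv2.imwrite('pics/g2.png',s)
E
```

```text
time: 6.82
tool_pos: [611.9, 31.9, 133.8]
tcp_rot: [-3.136, 0.648, 1.502]
contact_force: [-0.8, -0.3, -3.4]
grip_width: 29.3
finger_force: 30.0
[611.86   31.915 133.846] [-3.136  0.648  1.502]
to go [-0.46   3.385 -2.246] turn [-0.002 -0.004  0.001]
[[616.29551969  98.890704    47.89358612]]
```

View pics/g2.png

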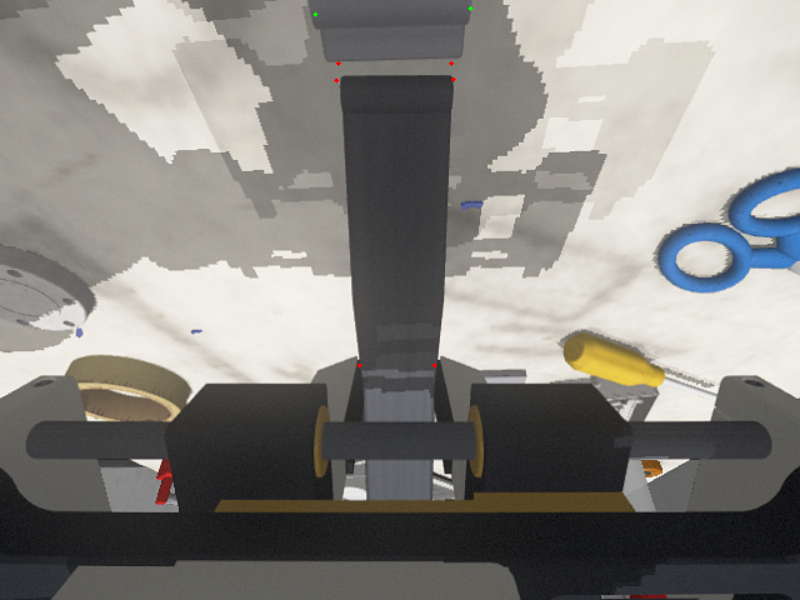

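The nose front edge is at (342–453, 76), but the model predicts 63 and a slightly wider nose. The bar has probably drooped a little in the grip, so I'll fit that.

```bash
python3 - <<'E'
from h import *
i,_=load('g'); o=readout.get_obs(); T=Ro.from_euler('xyz',o['tcp_rot'])*Ro.from_euler('x',np.pi)
a=np.linspace(-2,2,41)
for d in(0,.03,.06,.09,.12):
  for dx in (-4,0):
    P=np.array([(148+5*np.cos(t),y,36.5+5*np.sin(t)) for y in(-15,15) for t in a])
    c=np.array([42.6,0,6]); P=Ro.from_euler('y',d).apply(P-c)+c+[dx,0,0]
    q=proj(i,T.apply(P-[42.6,0,69.5])+o['tool_pos'])*1.25
    k=q[:,1].argsort()
    l,r=q[41:],q[:41]
    print(d,dx,'top y',l[:,1].min().round(1),r[:,1].min().round(1),'x',l[l[:,1].argmin(),0].round(1),r[r[:,1].argmin(),0].round(1), 'w',abs(q[:,0].min()-q[:,0].max()).round(1))
E
```

```text
0 -4 top y 82.1 82.0 x 341.7 455.5 w 116.5
0 0 top y 65.1 65.0 x 341.1 456.1 w 117.8
0.03 -4 top y 81.0 80.9 x 343.2 454.0 w 113.6
0.03 0 top y 64.4 64.3 x 342.6 454.6 w 114.8
0.06 -4 top y 80.3 80.2 x 344.6 452.6 w 110.7
0.06 0 top y 64.1 64.0 x 343.9 453.4 w 111.9
0.09 -4 top y 80.0 79.9 x 345.8 451.5 w 108.0
0.09 0 top y 64.2 64.1 x 345.3 452.0 w 109.1
0.12 -4 top y 80.2 80.1 x 347.1 450.2 w 105.4
0.12 0 top y 64.7 64.7 x 346.6 450.7 w 106.4
```

```bash
python3 -m creep '.0005 .008 -.005 .028 -.002 0 0;.0005 .008 -.005 0 0 0 0;.0005 .008 -.005 0 0 0 0;.0005 .008 -.005 0 0 0 0;0 0 0 0 0 0 0'
python3 st.py 615.2 88.5 99.2 .62 1.5
python3 -m creep '0 0 0 0 0 0 0'
python3 st.py 615.2 88.5 99.2 .62 1.5
```

```text
time: 7.28
tool_pos: [614.5, 66.3, 114.5]
tcp_rot: [-3.14, 0.621, 1.502]
contact_force: [-0.3, 0.0, -3.7]
grip_width: 29.3
finger_force: 30.0
[614.456  66.257 114.485] [-3.14   0.621  1.502]
to go [  0.744  22.243 -15.285] turn [ 0.001 -0.001 -0.001]
time: 7.37
tool_pos: [614.6, 65.1, 115.1]
tcp_rot: [-3.141, 0.622, 1.502]
contact_force: [-0.9, -0.9, -3.7]
grip_width: 29.6
finger_force: 30.0
[614.613  65.124 115.096] [-3.141  0.622  1.502]
to go [  0.587  23.376 -15.896] turn [ 0.002 -0.001 -0.001]
```

```bash
python3 -m creep '.0005 .006 -.004 0 0 0 0;.0005 .006 -.004 0 0 0 0;0 0 0 0 0 0 0'
python3 -m creep '.0005 .006 -.004 0 0 0 0;0 .005 -.003 0 0 0 0;0 0 0 0 0 0 0;0 0 0 0 0 0 0'
python3 st.py 615.2 88.5 99.2 .62 1.5
```

```text
time: 7.62
tool_pos: [615.5, 77.4, 106.4]
tcp_rot: [-3.141, 0.621, 1.501]
contact_force: [-0.2, 1.1, -4.6]
grip_width: 29.5
finger_force: 30.0
time: 7.95
tool_pos: [616.1, 87.9, 100.1]
tcp_rot: [-3.141, 0.622, 1.501]
contact_force: [0.8, -0.4, -4.2]
grip_width: 29.5
finger_force: 30.0
[616.117  87.89  100.076] [-3.141  0.622  1.501]
to go [-0.917  0.61  -0.876] turn [ 0.002 -0.001 -0.001]
```

```bash
python3 - <<'E'
from ins import pose
import numpy as np
for s in(13,14):
 for phi in(.65,.55,.45,.4,.38,.36):
  o,t,b,_,be=pose(s,phi,cl=.7)
  r=lambda p,x,z:np.array([x*np.cos(p)+z*np.sin(p),-x*np.sin(p)+z*np.cos(p)])
  tcp=o+r(phi,45.6,6)+r(phi-.03,0,63.5)
  print(s,phi,'top %.1f'%t,'tcp',np.round([616.5+tcp[0]*.0707,107+tcp[0]*.9975,tcp[1]],1),'bend',be.round(1))
E
```

```text
13 0.65 top 13.1 tcp [615.2  89.   97.5] bend [ 2.8 27. ]
13 0.55 top 18.0 tcp [614.6  80.4  95.7] bend [ 1.1 27.6]
13 0.45 top 22.7 tcp [614.1  72.5  92.7] bend [-0.1 27.8]
13 0.4 top 24.9 tcp [613.8  68.9  90.9] bend [-0.5 27.8]
13 0.38 top 25.8 tcp [613.7  67.5  90.1] bend [-0.7 27.7]
13 0.36 top 26.7 tcp [613.6  66.1  89.3] bend [-0.8 27.7]
14 0.65 top 12.5 tcp [615.3  90.   96.9] bend [ 3.8 26.4]
14 0.55 top 17.6 tcp [614.7  81.4  95.2] bend [ 2.1 27.1]
14 0.45 top 22.3 tcp [614.1  73.5  92.4] bend [ 0.9 27.4]
14 0.4 top 24.6 tcp [613.9  69.9  90.6] bend [ 0.5 27.4]
14 0.38 top 25.5 tcp [613.8  68.5  89.8] bend [ 0.3 27.4]
14 0.36 top 26.4 tcp [613.7  67.1  89. ] bend [ 0.2 27.4]
```

```bash
python3 -m creep '-.0005 -.0045 -.0012 .055 -.004 0 0;-.0005 -.0042 -.0018 .055 -.004 0 0;-.0005 -.004 -.0022 .055 -.004 0 0;-.0005 -.0037 -.0027 .055 -.004 0 0;0 0 0 0 0 0 0;0 0 0 0 0 0 0'
python3 st.py 614 71.5 92 .40 1.5
```

```text
time: 8.45
tool_pos: [614.1, 69.9, 92.9]
tcp_rot: [3.142, 0.403, 1.498]
contact_force: [0.3, -3.3, -4.2]
grip_width: 29.6
finger_force: 30.0
[614.06   69.947  92.881] [3.142 0.403 1.498]
to go [-0.06   1.553 -0.881] turn [ 0.003 -0.     0.002]
```

```bash
python3 -m creep '0 .001 0 0 0 0 0;0 0 0 0 0 0 0'; python3 -m creep '0 0 -.001 0.01 0 0 0;0 0 0 0 0 0 0'; python3 -m creep '0 -.0005 -.001 0.015 0 0 0;0 0 0 0 0 0 0'
python3 st.py 614 71.5 92 .40 1.5
```

```text
time: 8.62
tool_pos: [614.1, 72.2, 92.4]
tcp_rot: [-3.141, 0.403, 1.501]
contact_force: [-0.3, -2.3, -5.1]
grip_width: 29.2
finger_force: 30.0
time: 8.78
tool_pos: [614.1, 72.1, 91.4]
tcp_rot: [-3.141, 0.391, 1.501]
contact_force: [-0.2, -2.8, -3.8]
grip_width: 29.4
finger_force: 30.0
time: 8.95
tool_pos: [614.2, 71.2, 90.7]
tcp_rot: [-3.14, 0.376, 1.5]
contact_force: [-1.3, -3.0, -2.7]
grip_width: 29.3
finger_force: 30.0
[614.192  71.222  90.654] [-3.14   0.376  1.5  ]
to go [-0.192  0.278  1.346] turn [-0.024  0.     0.   ]
```

```bash
python3 -m creep '0 0 -.001 0 0 0 0;0 0 0 0 0 0 0'; python3 -m creep '0 0 -.001 0 0 0 0;0 0 0 0 0 0 0';
python3 - <<'E'
from h import *
snap('wrist','h1'); i,im=snap('scene','h2')
o=readout.get_obs(); print(o['contact_force'],o['moment'])
q=proj(i,[[616,107,26]])[0].astype(int); print(q)
x,y=q-[55,35]
s=cv2.resize(im[y:y+75,x:x+100],(400,300),interpolation=cv2.INTER_CUBIC)
w=cv2.resize(load('h1')[1],(400,300))
cv2.imwrite('pics/h3.png',np.hstack([s,w]))
E
```

```text
time: 9.12
tool_pos: [614.2, 71.3, 89.7]
tcp_rot: [-3.14, 0.377, 1.5]
contact_force: [-1.9, -4.1, -0.2]
grip_width: 29.6
finger_force: 30.0
time: 9.28
tool_pos: [614.2, 71.2, 88.9]
tcp_rot: [-3.14, 0.377, 1.5]
contact_force: [-2.3, -5.8, -0.1]
grip_width: 29.4
finger_force: 30.0
[-2.14334205 -5.58509465 -0.41483486] [-0.68698415  0.18940398 -0.03199217]
[262 252]
```

View pics/h3.png

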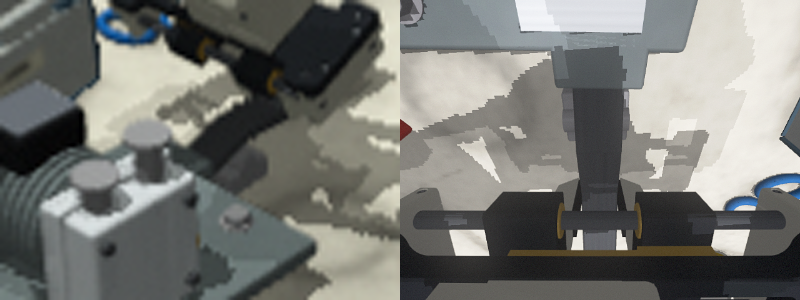

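The toe is under the middle of the tab and the blade is on the ridge, so the block carries the bar. I'll ease off and release.

```bash
python3 -m creep '0 -.001 0.0005 0 0 0 0;0 0 0 0 0 0 0'; python3 -m creep '0 0 0 0 0 0 38;0 0 0 0 0 0 45;0 0 0 0 0 0 50;0 0 0 0 0 0 50'
python3 -m creep '0 .014 .032 0 0 0 50;0 .014 .032 0 0 0 50;0 0 .03 0.08 0 0 50;0 -.03 .03 .1 0 0 50;0 -.03 0 .1 0 0 50;0 -.03 0 .1 0 0 50;0 -.03 0 0 0 0 100;0 0 0 0 0 0 100'
python3 - <<'E'
from h import *
i,im=snap('wrist','j'); snap('scene','j2'); snap('top','j3')
o=readout.get_obs(); print(o['tool_pos'],o['tcp_rot'])
q=proj(i,[[616,107,20]])[0].astype(int);print(q)
cv2.imwrite('pics/j4.png',im)
E
```

```text
time: 9.55
tool_pos: [614.2, 71.0, 89.3]
tcp_rot: [-3.14, 0.375, 1.5]
contact_force: [-2.3, -1.3, -0.3]
grip_width: 29.4
finger_force: 30.0
time: 9.88
tool_pos: [614.6, 70.8, 89.2]
tcp_rot: [-3.141, 0.376, 1.5]
contact_force: [0.4, -0.7, 0.2]
grip_width: 45.6
finger_force: 0.0
time: 10.55
tool_pos: [614.3, -27.3, 213.1]
tcp_rot: [-3.116, -0.001, 1.499]
contact_force: [0.3, -0.1, -0.5]
grip_width: 55.0
finger_force: 0.0
[614.22012051 -20.97311049 212.46577322] [-3.11394763 -0.00326185  1.50433046]
[312  68]
```

```bash
python3 - <<'E'
from h import *
i,im=load('j'); s=im.copy()
def bar(bend,ph,psi,P): return Ro.from_euler('xyz',[0,ph,psi]).apply(np.array(P,float)-[103,0,26])+bend
E=[(-52,-15,10),(-52,15,10),(52,-15,10),(52,15,10),(148,-15,41.5),(148,15,41.5)]
for q in proj(i,bar([616.6,108.5,25.7],.36,1.5,E)): cv2.circle(s,tuple(q.astype(int)),2,(0,0,255),-1); print(q)
k,t=load('j2'); q=proj(k,bar([616.6,108.5,25.7],.36,1.5,E)); 
for p in q: cv2.circle(t,tuple(p.astype(int)),1,(0,0,255),-1)
x,y=(q.mean(0)-[65,75]).astype(int)
w=cv2.resize(s[0:400,180:460],(420,600),interpolation=cv2.INTER_CUBIC); t=cv2.resize(t[y:y+150,x:x+95],(380,600),interpolation=cv2.INTER_CUBIC)
print(x,y);cv2.imwrite('pics/j5.png',np.hstack([w,t]))
E
```

```text
[332.06091665 271.08057462]
[293.21956602 270.81304251]
[332.5993981  138.66192376]
[294.58693152 138.7624251 ]
[333.88894064  -9.66898842]
[291.83689644  -9.10968133]
209 165
```

View pics/j5.png

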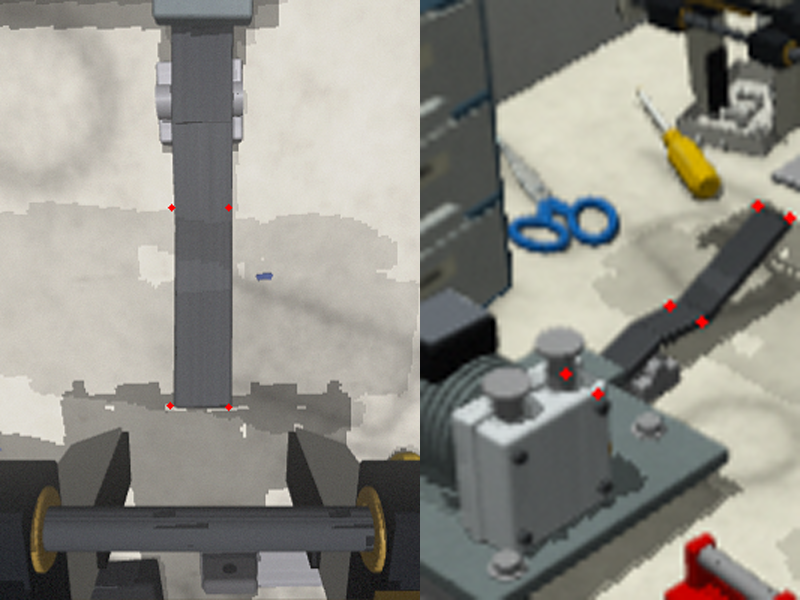

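The red model dots lie on the bar, so it rests where computed, with the handle centre at about (611,7) and the toe under the tab. Next is the weight.

```bash
python3 -m creep '-.007 -.015 0 0 0 -.116 45;-.007 -.015 0 0 0 -.116 45;-.007 -.015 0 0 0 -.116 45;-.007 -.015 0 0 0 -.116 45;-.007 -.015 0 0 0 -.116 45;-.007 -.015 0 0 0 -.116 45;-.007 -.015 0 0 0 -.116 45;-.007 -.015 0 0 0 -.116 45'
python3 -m creep '-.008 -.015 -.008 0 0 -.116 45;-.008 -.015 -.01 0 0 -.116 45;-.008 -.015 -.01 0 0 -.116 45;-.007 -.01 -.01 0 0 -.116 45;-.005 -.005 -.01 0 0 -.116 45;0 0 0 0 0 0 45;0 0 0 0 0 0 45'
python3 st.py 520.8 -208 101 0 -.012
```

```text
time: 11.37
tool_pos: [558.3, -139.6, 212.4]
tcp_rot: [-3.114, -0.003, 0.575]
contact_force: [0.5, 0.3, 0.1]
grip_width: 41.2
finger_force: 0.0
time: 11.95
tool_pos: [522.5, -199.6, 164.2]
tcp_rot: [-3.113, -0.002, 0.002]
contact_force: [-0.2, -0.4, 0.5]
grip_width: 41.4
finger_force: 0.0
[ 522.535 -199.613  164.241] [-3.113 -0.002  0.002]
to go [ -1.735  -8.387 -63.241] turn [-0.028  0.002 -0.014]
```

```bash
python3 -m creep '-.001 -.008 -.02 -.028 .002 -.014 45;-.001 0 -.02 0 0 0 45;0 0 -.015 0 0 0 45;0 0 -.005 0 0 0 45;0 0 0 0 0 0 45;0 0 0 0 0 0 45'
python3 st.py 520.8 -208 101 0 -.012
```

```text
time: 12.45
tool_pos: [521.1, -208.4, 105.3]
tcp_rot: [3.141, -0.002, -0.014]
contact_force: [-0.4, -0.2, 0.4]
grip_width: 41.2
finger_force: 0.0
[ 521.124 -208.437  105.303] [ 3.141 -0.002 -0.014]
to go [-0.324  0.437 -4.303] turn [0.001 0.002 0.002]
```

```bash
python3 -m creep '0 0 -.005 0 0 0 45;0 0 0 0 0 0 20;0 0 0 0 0 0 0;0 0 0 0 0 0 0;0 0 0 0 0 0 0;0 0 .001 0 0 0 0'
python3 -m creep '0 0 .005 0 0 0 0;0 0 .02 0 0 0 0;0 0 .03 0 0 0 0;0 0 .03 0 0 0 0;0 0 0 0 0 0 0'
python3 st.py 611 5 180 0 1.5
```

```text
time: 12.95
tool_pos: [520.4, -208.4, 100.8]
tcp_rot: [-3.141, -0.002, -0.017]
contact_force: [1.3, 3.5, -1.4]
grip_width: 12.9
finger_force: 14.4
time: 13.37
tool_pos: [522.0, -210.1, 190.4]
tcp_rot: [3.137, -0.009, -0.017]
contact_force: [3.0, -2.9, -7.4]
grip_width: 12.2
finger_force: 29.8
[ 522.013 -210.145  190.38 ] [ 3.137 -0.009 -0.017]
to go [ 88.987 215.145 -10.38 ] turn [-0.003  0.01   1.517]
```

```bash
python3 -m creep '.007 .0165 0 0 0 .1167 0;.007 .0165 0 0 0 .1167 0;.007 .0165 0 0 0 .1167 0;.007 .0165 0 0 0 .1167 0;.007 .0165 0 0 0 .1167 0;.007 .0165 0 0 0 .1167 0;.007 .0165 0 0 0 .1167 0;.007 .0165 0 0 0 .1167 0'
python3 -m creep '.007 .0165 0 0 0 .1167 0;.007 .0165 0 0 0 .1167 0;.007 .0165 0 0 0 .1167 0;.007 .0165 0 0 0 .1167 0;.005 .0165 0 0 0 .1167 0;0 0 0 0 0 0 0;0 0 0 0 0 0 0'
python3 st.py 611 5 112 0 1.5
```

```text
time: 14.03
tool_pos: [575.3, -76.0, 183.0]
tcp_rot: [-3.138, 0.001, 0.923]
contact_force: [-0.1, -0.2, -8.6]
grip_width: 12.0
finger_force: 29.9
time: 14.62
tool_pos: [608.2, 6.4, 183.0]
tcp_rot: [-3.138, -0.001, 1.501]
contact_force: [-0.1, 0.1, -9.6]
grip_width: 11.9
finger_force: 30.0
[608.223   6.418 182.971] [-3.138 -0.001  1.501]
to go [  2.777  -1.418 -70.971] turn [-0.001 -0.004 -0.001]
```

```bash
python3 -m creep '.0025 -.001 -.012 0 0 0 0;0 0 -.005 0 0 0 0;0 0 -.003 0 0 0 0;0 0 -.003 0 0 0 0;0 0 -.003 0 0 0 0'
python3 -m creep '0 0 -.003 0 0 0 0;0 0 -.003 0 0 0 0;0 0 -.003 0 0 0 0;0 0 -.003 0 0 0 0'
python3 st.py 611 5 110 0 1.5
```

```text
time: 15.03
tool_pos: [611.6, 4.1, 158.9]
tcp_rot: [-3.141, -0.001, 1.499]
contact_force: [0.4, 0.1, -8.9]
grip_width: 12.0
finger_force: 30.0
time: 15.37
tool_pos: [611.9, 4.5, 147.6]
tcp_rot: [3.14, -0.001, 1.5]
contact_force: [0.2, -0.5, -7.5]
grip_width: 11.7
finger_force: 30.0
[611.884   4.451 147.568] [ 3.14  -0.001  1.5  ]
to go [ -0.884   0.549 -37.568] turn [-0.001  0.001 -0.   ]
```

```bash
python3 -m creep '0 0 -.003 0 0 0 0;0 0 -.003 0 0 0 0;0 0 -.003 0 0 0 0;0 0 -.003 0 0 0 0'
python3 -m creep '0 0 -.003 0 0 0 0;0 0 -.003 0 0 0 0;0 0 -.003 0 0 0 0;0 0 -.003 0 0 0 0'
python3 st.py 611 5 110 0 1.5
```

```text
time: 15.7
tool_pos: [611.8, 4.5, 135.3]
tcp_rot: [3.141, -0.001, 1.5]
contact_force: [0.4, -1.5, -7.2]
grip_width: 11.8
finger_force: 30.0
time: 16.03
tool_pos: [611.8, 4.5, 123.3]
tcp_rot: [3.141, -0.001, 1.5]
contact_force: [-0.4, -0.7, -6.8]
grip_width: 12.1
finger_force: 30.0
[611.824   4.53  123.314] [ 3.141 -0.001  1.5  ]
to go [ -0.824   0.47  -13.314] turn [-0.001  0.001 -0.   ]
```

```bash
python3 -m creep '0 0 -.0025 0 0 0 0;0 0 -.0025 0 0 0 0;0 0 -.0025 0 0 0 0;0 0 -.0025 0 0 0 0;0 0 0 0 0 0 0'
python3 -m creep '0 0 -.001 0 0 0 0;0 0 0 0 0 0 0'
python3 - <<'E'
from h import *
snap('scene','k1'); 
a=load('h2')[1]; b=load('k1')[1]
# vertical motion of the foot bolt on the deck, scene view
i=load('h2')[0]; q=proj(i,[[542.5,183,42]])[0].astype(int); print(q)
t=a[q[1]-9:q[1]+10,q[0]-11:q[0]+12]; r=cv2.matchTemplate(b[q[1]-30:q[1]+31,q[0]-30:q[0]+31],t,cv2.TM_CCOEFF_NORMED)
print(cv2.minMaxLoc(r)[1],np.array(cv2.minMaxLoc(r)[3])+[11,9]-[30,30], 'expected for 14 mm', proj(i,[[542.5,183,56]])[0]-proj(i,[[542.5,183,42]])[0])
E
```

```text
time: 16.45
tool_pos: [611.5, 4.6, 112.9]
tcp_rot: [-3.141, -0.001, 1.5]
contact_force: [0.3, -1.2, -7.2]
grip_width: 12.0
finger_force: 30.0
time: 16.62
tool_pos: [611.7, 4.6, 112.4]
tcp_rot: [3.141, -0.001, 1.5]
contact_force: [0.3, -0.0, -6.3]
grip_width: 12.2
finger_force: 30.0
[265 271]
0.40844282507896423 [-7 -7] expected for 14 mm [-0.27880482 -4.38403683]
```

```bash
cat > lk.py <<'E'
from h import *
import sys
np.set_printoptions(precision=1,suppress=True)
def lk(fa,fb,box,exp):
    i,a=load(fa); _,b=load(fb); g=lambda m:cv2.cvtColor(m,cv2.COLOR_BGR2GRAY)
    x0,y0,x1,y1=box; m=np.zeros(a.shape[:2],np.uint8); m[y0:y1,x0:x1]=255
    p=cv2.goodFeaturesToTrack(g(a),40,.02,4,mask=m); r=[]
    q,s,e=cv2.calcOpticalFlowPyrLK(g(a),g(b),p,None,winSize=(13,13),maxLevel=2)
    p2,s2,_=cv2.calcOpticalFlowPyrLK(g(b),g(a),q,None,winSize=(13,13),maxLevel=2)
    ok=(s[:,0]>0)&(s2[:,0]>0)&(np.linalg.norm(p-p2,axis=2)[:,0]<.4)
    for u,v,k in zip(p[ok,0],q[ok,0],e[ok,0]): print(u,v-u,round(float(k),1))
lk(sys.argv[1],sys.argv[2],list(map(int,sys.argv[3:7])),0)
E
python3 lk.py h2 k1 185 225 305 330
python3 - <<'E'
from h import *
i=load('h2')[0]
P=np.array([[542.5,183,42],[660,152,34],[492,168,34],[512,365,50],[570,300,160]])
c=Ro.from_euler('z',1.479)
# nose-up rotation .075 about rear feet (pump x=72): pump origin ~ bolt
o=np.array([542.5,183,0])-c.apply([-78,36,0]); print('pump origin',o)
piv=o+c.apply([72,0,8]); ax=c.apply([0,1,0])
Q=Ro.from_rotvec(ax*.09).apply(P-piv)+piv; print(Q-P); print(proj(i,P)); print(proj(i,Q)-proj(i,P))
E
```

```text
[197. 274.] [-2.1  0.6] 8.7
[267. 241.] [ 13.  -17.9] 36.4
[281. 300.] [-0. -0.] 8.9
[226. 242.] [-3.1  1.4] 18.8
[185. 293.] [-0.9  0.9] 11.2
[232. 226.] [ 0.1 -0. ] 4.8
[239. 256.] [-4.1  0.4] 13.2
[218. 268.] [-3.3  1.6] 10.5
[225. 265.] [-3.8  1.8] 7.7
[205. 230.] [ 0. -0.] 2.3
[187. 251.] [-0.9  0.4] 8.5
[240. 261.] [-3.9  0.6] 10.9
[237. 264.] [-3.6  1.1] 10.5
[191. 268.] [-1.8  0.9] 9.6
[229. 253.] [-3.4  0.3] 15.8
[301. 314.] [-0.   0.2] 5.6
[294. 245.] [ 32.4 -24.7] 14.0
[270. 313.] [-0. -0.] 3.6
[270. 321.] [-0. -0.] 4.8
[276. 301.] [-0.   0.1] 5.9
[274. 309.] [-0. -0.] 3.4
[231. 329.] [-0.4  0.4] 8.1
[223. 271.] [-3.4  1.8] 10.5
[233. 304.] [-1.5  0.8] 8.1
pump origin [585.49849016 257.3715661    0.        ]
[[ 0.3357743   3.64753847 13.3441753 ]
 [ 0.27731942  3.01253914 15.18298226]
 [ 0.27712186  3.01039304 15.13512179]
 [ 0.33548488  3.64439448 -2.72593911]
 [ 1.26380922 13.72884314  2.16851163]]
[[265.70110431 271.17776858]
 [239.35718369 252.42740292]
 [285.23241609 277.73220601]
 [224.62083517 314.23726628]
 [220.72715918 251.75126605]]
[[-1.28855623 -3.50046643]
 [-1.28863801 -4.08953712]
 [-0.98116223 -4.15367723]
 [-1.11249597  1.76064864]
 [-4.8035489   1.95234864]]
```

```bash
python3 -m creep '0 0 -.001 0 0 0 0;0 0 0 0 0 0 0'; python3 -m creep '0 0 -.001 0 0 0 0;0 0 0 0 0 0 0'; python3 -m creep '0 0 -.001 0 0 0 0;0 0 0 0 0 0 0'
python3 -c "
from h import *
snap('scene','k2')"; python3 lk.py h2 k2 215 255 245 275
```

```text
time: 16.83
tool_pos: [611.8, 4.5, 111.5]
tcp_rot: [3.141, -0.001, 1.5]
contact_force: [1.2, -0.6, -6.3]
grip_width: 12.0
finger_force: 30.0
time: 17.0
tool_pos: [611.8, 4.2, 110.6]
tcp_rot: [3.141, -0.001, 1.5]
contact_force: [0.8, -2.0, -3.5]
grip_width: 12.2
finger_force: 30.0
time: 17.17
tool_pos: [612.0, 4.1, 110.2]
tcp_rot: [3.14, -0.001, 1.5]
contact_force: [-1.8, -3.2, 0.4]
grip_width: 12.0
finger_force: 30.0
[239. 256.] [-4.2  0.4] 13.1
[218. 268.] [-3.5  1.7] 10.9
[225. 265.] [-4.1  2. ] 7.2
[240. 261.] [-4.   0.7] 10.0
[237. 264.] [-3.8  1.1] 10.1
[223. 271.] [-3.6  1.9] 11.0
[224. 260.] [-4.2  1.7] 11.2
[235. 258.] [-3.9  0.5] 19.3
[235. 268.] [-4.   1.7] 10.1
[232. 255.] [-3.6  0.2] 17.7
[231. 270.] [-4.   1.9] 7.1
[219. 256.] [-4.2  1.4] 7.4
[216. 274.] [-3.1  1.8] 9.3
```

```bash
python3 -m creep '0 0 0 0 0 0 20;0 0 0 0 0 0 40;0 0 0 0 0 0 40;0 0 .01 0 0 0 40;0 0 .04 0 0 0 40;0 0 .04 0 0 0 40;0 0 0 0 0 0 40'
python3 -c "
from h import *
snap('scene','k3')
print(readout.get_obs()['tool_pos'])"; python3 lk.py k2 k3 215 255 245 275; python3 st.py 614.5 -186 78 0 -.02
```

```text
time: 17.8
tool_pos: [615.2, 4.6, 208.5]
tcp_rot: [3.127, -0.001, 1.501]
contact_force: [1.9, -0.3, 0.6]
grip_width: 36.4
finger_force: 0.0
[614.07564376   4.62566116 205.24507865]
[235. 256.] [ 0. -0.] 0.8
[236. 261.] [ 0. -0.] 0.9
[223. 270.] [-0. -0.] 0.8
[219. 273.] [0. 0.] 0.9
[220. 264.] [0. 0.] 1.0
[232. 262.] [ 0. -0.] 0.9
[230. 266.] [ 0. -0.] 1.0
[231. 256.] [ 0. -0.] 0.8
[244. 261.] [-0. -0.] 1.2
[235. 267.] [ 0. -0.] 1.0
[240. 263.] [ 0. -0.] 0.8
[230. 271.] [ 0. -0.] 0.8
[219. 255.] [0. 0.] 1.1
[215. 257.] [ 0. -0.] 1.2
[614.076   4.626 205.245] [ 3.131 -0.001  1.501]
to go [   0.424 -190.626 -127.245] turn [ 0.008  0.009 -1.521]
```

```bash
python3 -m creep '0 -.0145 0 0 0 -.117 40;0 -.0145 0 0 0 -.117 40;0 -.0145 0 0 0 -.117 40;0 -.0145 0 0 0 -.117 40;0 -.0145 0 0 0 -.117 40;0 -.0145 0 0 0 -.117 40;0 -.0145 0 0 0 -.117 40;0 -.0145 0 0 0 -.117 40'
python3 -m creep '0 -.0145 -.01 0 0 -.117 40;0 -.0145 -.015 0 0 -.117 40;0 -.0145 -.015 0 0 -.117 40;0 -.0145 -.015 0 0 -.117 40;0 -.0165 -.015 0 0 -.117 40;0 0 -.01 0 0 0 40;0 0 0 0 0 0 40;0 0 0 0 0 0 40'
python3 st.py 614.5 -186 78 0 -.02
```

```text
time: 18.52
tool_pos: [611.4, -111.8, 199.1]
tcp_rot: [-3.141, -0.001, 0.559]
contact_force: [-0.0, -0.4, 0.6]
grip_width: 36.9
finger_force: 0.0
time: 19.18
tool_pos: [611.4, -185.2, 118.9]
tcp_rot: [-3.141, 0.0, -0.018]
contact_force: [0.4, -0.2, 0.9]
grip_width: 36.9
finger_force: 0.0
[ 611.367 -185.205  118.888] [-3.141  0.    -0.018]
to go [  3.133  -0.795 -40.888] turn [-0.001 -0.    -0.002]
```

```bash
python3 -m creep '.002 -.001 -.02 0 0 0 40;.001 0 -.015 0 0 0 40;0 0 -.006 0 0 0 40;0 0 0 0 0 0 40;0 0 0 0 0 0 20'
python3 -m creep '0 0 0 0 0 0 0;0 0 0 0 0 0 0;0 0 0 0 0 0 0;0 0 0.002 0 0 0 0'
python3 st.py 614.5 -186 78 0 -.02
```

```text
time: 19.6
tool_pos: [615.1, -186.4, 79.3]
tcp_rot: [3.141, -0.002, -0.019]
contact_force: [0.6, 0.2, -0.1]
grip_width: 33.7
finger_force: 0.0
time: 19.93
tool_pos: [614.6, -186.7, 80.7]
tcp_rot: [3.142, -0.001, -0.02]
contact_force: [-0.4, 1.0, -2.4]
grip_width: 11.7
finger_force: 30.0
[ 614.609 -186.688   80.654] [ 3.142 -0.001 -0.02 ]
to go [-0.109  0.688 -2.654] turn [0.    0.001 0.   ]
```

```bash
python3 -m creep '0 0 .02 0 0 0 0;0 0 .035 0 0 0 0;-.004 .012 .035 0 0 .1153 0;-.007 .02 0 0 0 .1153 0;-.007 .02 0 0 0 .1153 0;-.007 .02 0 0 0 .1153 0;-.007 .02 0 0 0 .1153 0;-.007 .02 0 0 0 .1153 0'
python3 -m creep '-.007 .02 0 0 0 .1153 0;-.007 .02 0 0 0 .1153 0;-.007 .02 0 0 0 .1153 0;-.007 .02 0 0 0 .1153 0;-.007 .02 0 0 0 .1153 0;-.007 .02 0 0 0 .1153 0;-.005 .014 0 0 0 .1153 0;0 0 0 0 0 0 0'
python3 -m creep '0 0 0 0 0 0 0'
python3 st.py 530.9 60 81 0 1.479
python3 -c "
from h import *
snap('wrist','p1')"
```

```text
time: 20.6
tool_pos: [574.9, -74.1, 170.4]
tcp_rot: [-3.141, -0.001, 0.677]
contact_force: [0.1, -0.3, -2.9]
grip_width: 12.1
finger_force: 30.0
time: 21.27
tool_pos: [527.2, 61.4, 170.3]
tcp_rot: [-3.14, -0.002, 1.486]
contact_force: [-0.3, -0.3, -3.8]
grip_width: 11.5
finger_force: 30.0
time: 21.35
tool_pos: [528.4, 59.4, 170.5]
tcp_rot: [3.141, -0.001, 1.478]
contact_force: [0.3, -0.7, -2.6]
grip_width: 11.5
finger_force: 30.0
[528.445  59.447 170.54 ] [ 3.141 -0.001  1.478]
to go [  2.455   0.553 -89.54 ] turn [-0.001  0.     0.001]
```

```bash
python3 - <<'E'
from h import *
np.set_printoptions(precision=1,suppress=True)
i,im=load('p1'); o=readout.get_obs(); T=Ro.from_euler('xyz',o['tcp_rot'])*Ro.from_euler('x',np.pi)
P=T.apply(np.array([(89,22,-70.5),(89,-22,-70.5),(89,22,-78.5),(89,-22,-78.5),(45,22,-70.5),(45,-22,-70.5)]))+o['tool_pos']
q=proj(i,P); print(q)
g=cv2.cvtColor(im,cv2.COLOR_BGR2GRAY)
for p in q[:2]:
    x,y=p.astype(int); m=np.zeros_like(g); m[max(0,y-20):y+21,x-20:x+21]=255
    c=cv2.goodFeaturesToTrack(g,5,.1,4,mask=m); print(p,None if c is None else c[:,0])
x=int(q[:2,0].mean()); 
print('col',[int(v) for v in g[int(q[0,1])-20:int(q[0,1])+25:1,x]])
for r in (int(q[0,1])+12,int(q[4,1])):
    s=np.diff(cv2.GaussianBlur(g,(5,5),0)[r].astype(int)); xs=np.argsort(-abs(s[150:500]))[:12]+150; print(r,sorted(zip(xs.tolist(),s[xs].tolist())))
E
```

```text
[[269.4 124.6]
 [365.4 124.6]
 [271.7 125.3]
 [363.2 125.3]
 [273.3 218.4]
 [361.7 218.4]]
[269.4 124.6] [[273. 123.]
 [273. 133.]
 [250. 121.]
 [253. 124.]
 [264. 124.]]
[365.4 124.6] [[370. 124.]
 [362. 132.]
 [366. 144.]
 [361. 123.]
 [380. 124.]]
col [137, 135, 139, 136, 136, 132, 134, 133, 130, 129, 134, 129, 133, 130, 135, 133, 137, 133, 139, 136, 152, 207, 205, 207, 209, 201, 151, 153, 182, 201, 199, 196, 193, 195, 197, 193, 195, 195, 194, 197, 194, 195, 195, 198, 198]
136 [(269, -15), (270, -22), (364, 23), (365, 21), (394, -19), (395, -29), (396, -19), (419, -26), (420, -19), (467, 28), (468, 42), (469, 33)]
218 [(222, 19), (361, 19), (362, 17), (402, -18), (403, -31), (404, -21), (408, -19), (409, -25), (410, -15), (452, 30), (453, 43), (454, 32)]
```

```bash
python3 -m creep '.0025 0 -.03 0 0 0 0;0 0 -.03 0 0 0 0;0 0 -.018 0 0 0 0;0 0 -.007 0 0 0 0;0 0 0 0 0 0 0;0 0 0 0 0 0 0'
python3 st.py 537.5 131.9 80 0 1.479
```

```text
time: 21.9
tool_pos: [531.9, 58.4, 85.9]
tcp_rot: [3.141, -0.001, 1.477]
contact_force: [0.7, 0.3, -3.3]
grip_width: 11.6
finger_force: 30.0
[531.898  58.437  85.939] [ 3.141 -0.001  1.477]
to go [ 5.602 73.463 -5.939] turn [-0.001  0.001  0.002]
```

```bash
python3 -m creep '.0005 .005 -.003 0 0 0 0;.0005 .005 -.002 0 0 0 0;0 0 -.001 0 0 0 0;0 0 0 0 0 0 0'
python3 -m creep '.0009 .01 0 0 0 0 0;.0009 .01 0 0 0 0 0;.0005 .006 0 0 0 0 0;0 0 0 0 0 0 0'
python3 st.py 537.5 131.9 80 0 1.479
```

```text
time: 22.23
tool_pos: [532.4, 69.6, 79.9]
tcp_rot: [3.14, -0.001, 1.479]
contact_force: [0.1, 0.0, -2.8]
grip_width: 11.8
finger_force: 30.0
time: 22.57
tool_pos: [534.7, 96.9, 79.7]
tcp_rot: [3.141, -0.002, 1.48]
contact_force: [1.3, 2.0, -1.5]
grip_width: 11.5
finger_force: 30.0
[534.677  96.873  79.68 ] [ 3.141 -0.002  1.48 ]
to go [ 2.823 35.027  0.32 ] turn [-0.002  0.001 -0.001]
```

```bash
python3 -m creep '.0009 .008 0 0 0 0 0;.0008 .008 0 0 0 0 0;0 0 0 0 0 0 0'
python3 -m creep '.0006 .008 0 0 0 0 0;.0006 .008 0 0 0 0 0;0 .003 0 0 0 0 0;0 0 0 0 0 0 0'
python3 st.py 537.5 131.9 80 0 1.479
python3 -c "
from h import *
snap('scene','q1')"; python3 lk.py k3 q1 215 255 245 275 | head -5
```

```text
time: 22.82
tool_pos: [536.5, 112.6, 79.7]
tcp_rot: [3.14, -0.002, 1.479]
contact_force: [0.4, 1.1, 0.5]
grip_width: 11.9
finger_force: 30.0
time: 23.15
tool_pos: [537.7, 131.2, 79.7]
tcp_rot: [3.14, -0.002, 1.479]
contact_force: [0.3, 3.6, 1.5]
grip_width: 11.9
finger_force: 30.0
[537.652 131.196  79.706] [ 3.14  -0.002  1.479]
to go [-0.152  0.704  0.294] turn [-0.002  0.001  0.   ]
[235. 256.] [0. 0.] 2.6
[236. 261.] [ 0. -0.] 2.6
[223. 270.] [ 0. -0.] 2.9
[220. 264.] [ 0. -0.] 2.7
[219. 273.] [-0.  0.] 2.9
```

```bash
python3 -m creep '0 0 0 0 0 0 15;0 0 0 0 0 0 30;0 0 0 0 0 0 30;0 0 .01 0 0 0 30;0 -.005 .04 0 0 0 30;0 -.02 .04 0 0 0 30;0 -.02 .03 0 0 0 30;0 0 0 0 0 0 40'
python3 -c "
from h import *
snap('wrist','q2');snap('scene','q3')"; python3 st.py 611.8 4.3 110 0 1.5; python3 lk.py q1 q3 215 255 245 275 | head -3
python3 - <<'E'
from h import *
np.set_printoptions(precision=1,suppress=True)
i,im=load('q2'); g=cv2.GaussianBlur(cv2.cvtColor(im,cv2.COLOR_BGR2GRAY),(3,3),0).astype(int)
c=Ro.from_euler('z',1.479); L=np.array([537.6,131.5,0])
lug=lambda x,y,z:L+c.apply([x,y,z])
Q=[lug(-18,0,33),lug(18,0,33),lug(-21,22,8),lug(-21,-22,8),lug(10,22,8),lug(10,-22,8)]
q=proj(i,Q); print(q)
r=int(q[:2,1].mean()); s=np.diff(g[r]); x0=int(q[:2,0].mean()); xs=np.where(abs(s[x0-60:x0+60])>12)[0]+x0-60; print('row',r,[(int(x),int(s[x])) for x in xs])
s=np.diff(g[:,x0]); y0=int(q[:2,1].mean()); ys=np.where(abs(s[y0-70:y0+80])>10)[0]+y0-70; print('col',x0,[(int(y),int(s[y])) for y in ys])
E
```

```text
time: 23.87
tool_pos: [540.3, 83.9, 203.8]
tcp_rot: [3.129, -0.001, 1.477]
contact_force: [1.9, -0.3, 1.0]
grip_width: 30.7
finger_force: 0.0
[537.908  85.69  198.575] [ 3.138 -0.002  1.477]
to go [ 73.892 -81.39  -88.575] turn [-0.001  0.004  0.023]
[235. 256.] [-0. -0.] 0.7
[236. 261.] [-0. -0.] 0.7
[223. 270.] [0. 0.] 0.5
[[305.5 208.7]
 [304.8 162.3]
 [281.  206.5]
 [331.5 206.2]
 [279.6 170.2]
 [331.8 169.9]]
row 185 [(280, -13), (281, -31), (295, -15), (296, -35), (297, -22), (300, 14), (313, -19), (314, -14), (318, 32), (319, 20), (333, 16), (334, 13)]
col 305 [(115, -13), (116, 17), (117, 16), (118, 27), (119, 32), (120, -17), (121, -45), (123, 18), (135, -11), (136, -14), (137, -13), (139, 13), (154, 23), (155, 26), (157, -12), (161, -12), (162, -25), (163, -21), (166, 15), (167, 17), (209, -12), (210, -13), (212, 33), (213, 31), (263, -26), (264, -29)]
```

The packer is where planned, with the foot about 20 mm ahead of the plate's middle, and the pump hasn't moved. Now I'll grip the weight again.

```bash
python3 -m creep '.0185 -.02 0 0 0 .006 40;.0185 -.02 0 0 0 .006 40;.0185 -.02 0 0 0 .006 40;.0185 -.021 -.01 0 0 .005 40;0 0 -.03 0 0 0 40;0 0 -.025 0 0 0 40;0 0 -.01 0 0 0 40;0 0 0 0 0 0 40'
python3 -m creep '0 0 0 0 0 0 40'
python3 st.py 611.8 4.3 110 0 1.5
```

```text
time: 24.63
tool_pos: [609.1, 6.1, 117.8]
tcp_rot: [-3.134, -0.002, 1.502]
contact_force: [-1.1, 0.3, -0.2]
grip_width: 36.8
finger_force: 0.0
time: 24.72
tool_pos: [611.1, 6.0, 121.3]
tcp_rot: [-3.14, -0.002, 1.502]
contact_force: [-0.5, -0.0, 0.9]
grip_width: 36.5
finger_force: 0.0
[611.104   6.03  121.275] [-3.14  -0.002  1.502]
to go [  0.696  -1.73  -11.275] turn [-0.002 -0.001 -0.002]
```

```bash
python3 -m creep '.0007 -.0017 -.006 0 0 0 40;0 0 -.005 0 0 0 40;0 0 0 0 0 0 40;0 0 0 0 0 0 15;0 0 0 0 0 0 0;0 0 0 0 0 0 0;0 0 0 0 0 0 0'
python3 st.py 611.8 4.3 110 0 1.5
python3 -m creep '0 0 .0008 0 0 0 0;0 0 .0008 0 0 0 0;0 0 .0008 0 0 0 0;0 0 .0008 0 0 0 0;0 0 .0008 0 0 0 0;0 0 .0008 0 0 0 0;0 0 .0008 0 0 0 0;0 0 .0008 0 0 0 0'
python3 -m creep '0 0 .0008 0 0 0 0;0 0 .0008 0 0 0 0;0 0 .0008 0 0 0 0;0 0 .0008 0 0 0 0;0 0 .0008 0 0 0 0;0 0 .0008 0 0 0 0;0 0 .0008 0 0 0 0;0 0 .0008 0 0 0 0'
python3 -m creep '0 0 .0008 0 0 0 0;0 0 .0008 0 0 0 0;0 0 .0008 0 0 0 0;0 0 .0008 0 0 0 0;0 0 .0008 0 0 0 0;0 0 .0008 0 0 0 0;0 0 .0008 0 0 0 0;0 0 .0008 0 0 0 0'
python3 -c "
from h import *
snap('scene','r1')"; python3 lk.py q3 r1 215 255 245 275 | head -8
```

```text
time: 25.3
tool_pos: [612.3, 3.7, 111.1]
tcp_rot: [3.141, -0.001, 1.501]
contact_force: [-0.2, 0.1, 0.1]
grip_width: 14.6
finger_force: 0.0
[612.276   3.732 111.137] [ 3.141 -0.001  1.501]
to go [-0.476  0.568 -1.137] turn [-0.001  0.001 -0.001]
time: 25.97
tool_pos: [611.9, 3.7, 116.9]
tcp_rot: [-3.141, -0.001, 1.501]
contact_force: [-0.5, -0.5, -8.6]
grip_width: 11.9
finger_force: 30.0
time: 26.63
tool_pos: [612.1, 3.7, 123.7]
tcp_rot: [3.141, -0.001, 1.501]
contact_force: [-0.1, -0.2, -7.5]
grip_width: 12.2
finger_force: 30.0
time: 27.3
tool_pos: [612.1, 3.8, 130.0]
tcp_rot: [3.141, -0.001, 1.501]
contact_force: [-0.2, 0.2, -7.6]
grip_width: 11.9
finger_force: 30.0
[235. 256.] [ 1.5 -0.1] 7.7
[236. 261.] [ 1.5 -0.3] 8.7
[223. 270.] [ 1.4 -0.7] 7.2
[220. 264.] [ 1.5 -0.6] 8.1
[219. 273.] [ 1.4 -0.6] 6.6
[232. 262.] [ 1.5 -0.3] 9.5
[230. 266.] [ 1.5 -0.7] 8.6
[231. 256.] [1.5 0.1] 9.4
```

```bash
python3 -m creep '0 0 .0008 0 0 0 0;0 0 .0008 0 0 0 0;0 0 .0008 0 0 0 0;0 0 .0008 0 0 0 0;0 0 .0008 0 0 0 0;0 0 .0008 0 0 0 0;0 0 .0008 0 0 0 0;0 0 .0008 0 0 0 0'
python3 -m creep '0 0 .001 0 0 0 0;0 0 .001 0 0 0 0;0 0 .001 0 0 0 0;0 0 .001 0 0 0 0;0 0 .001 0 0 0 0;0 0 .001 0 0 0 0;0 0 .001 0 0 0 0;0 0 .001 0 0 0 0'
python3 -c "
from h import *
snap('scene','r2')"; python3 lk.py r1 r2 215 255 245 275 | head -5
python3 -m creep '0 0 .003 0 0 0 0;0 0 .005 0 0 0 0;0 0 .01 0 0 0 0;0 0 .02 0 0 0 0;0 0 .03 0 0 0 0;0 0 .02 0 0 0 0;0 0 0 0 0 0 0'
python3 -c "
from h import *
snap('scene','r3')"; python3 lk.py r2 r3 215 255 245 275 | head -5;python3 lk.py h2 r3 215 255 245 275 | head -5
```

```text
time: 28.02
tool_pos: [612.0, 3.8, 136.3]
tcp_rot: [3.141, -0.001, 1.501]
contact_force: [-0.1, -0.5, -8.3]
grip_width: 12.2
finger_force: 30.0
time: 28.68
tool_pos: [612.1, 3.7, 144.5]
tcp_rot: [3.141, -0.001, 1.501]
contact_force: [0.2, -1.0, -9.1]
grip_width: 12.1
finger_force: 30.0
[236. 256.] [ 0.4 -0. ] 5.9
[237. 261.] [ 0.3 -0.2] 7.3
[216. 269.] [ 0.3 -0.2] 5.8
[224. 270.] [ 0.4 -0.2] 5.4
[225. 266.] [ 0.4 -0.1] 5.1
time: 29.32
tool_pos: [614.4, 3.5, 238.7]
tcp_rot: [3.13, -0.001, 1.501]
contact_force: [2.3, 0.6, -8.1]
grip_width: 11.7
finger_force: 30.0
[216. 269.] [ 0. -0.] 1.3
[237. 256.] [-0. -0.] 1.4
[223. 266.] [-0.  0.] 1.4
[238. 261.] [-0.  0.] 1.4
[221. 272.] [ 0. -0.] 1.4
[239. 256.] [-2.4  0.3] 9.7
[218. 268.] [-1.9  0.9] 7.6
[225. 265.] [-2.3  1.2] 7.4
[240. 261.] [-2.2  0.3] 9.1
[237. 264.] [-2.   0.6] 9.5
```

The pump is down on the packer: its lift is about 57 % of full, which matches 8 of 14 mm. I'll put the weight back.

```bash
python3 -m creep '-.009 -.024 0 0 0 0 0;-.009 -.024 0 0 0 0 0;-.009 -.024 0 0 0 0 0;-.009 -.024 0 0 0 0 0;-.009 -.024 -.015 0 0 0 0;-.009 -.024 -.02 0 0 0 0;-.009 -.024 -.02 0 0 0 0;-.009 -.026 -.02 0 0 0 0'
python3 -m creep '0 0 -.02 0 0 0 0;0 0 -.015 0 0 0 0;0 0 -.005 0 0 0 0;0 0 0 0 0 0 0;0 0 0 0 0 0 0'
python3 st.py 540 -190 101 0 1.5
```

```text
time: 30.03
tool_pos: [538.6, -190.5, 155.1]
tcp_rot: [-3.14, -0.003, 1.502]
contact_force: [0.4, -0.2, -9.2]
grip_width: 12.2
finger_force: 30.0
time: 30.45
tool_pos: [540.1, -189.9, 117.1]
tcp_rot: [-3.141, -0.002, 1.502]
contact_force: [0.6, 0.2, -8.5]
grip_width: 12.0
finger_force: 30.0
[ 540.098 -189.942  117.074] [-3.141 -0.002  1.502]
to go [ -0.098  -0.058 -16.074] turn [-0.002 -0.    -0.002]
```

```bash
python3 -m creep '0 0 -.006 0 0 0 0;0 0 -.005 0 0 0 0;0 0 -.002 0 0 0 0;0 0 -.001 0 0 0 0;0 0 0 0 0 0 0'; python3 -m creep '0 0 -.001 0 0 0 0;0 0 0 0 0 0 0'; python3 -m creep '0 0 -.001 0 0 0 0;0 0 0 0 0 0 0'
```

```text
time: 30.87
tool_pos: [540.1, -190.1, 103.2]
tcp_rot: [3.141, -0.001, 1.502]
contact_force: [0.1, 0.5, -8.5]
grip_width: 12.0
finger_force: 30.0
time: 31.03
tool_pos: [540.2, -190.3, 102.4]
tcp_rot: [3.141, -0.001, 1.501]
contact_force: [-0.3, 0.4, -9.7]
grip_width: 12.1
finger_force: 30.0
time: 31.2
tool_pos: [540.2, -190.5, 101.8]
tcp_rot: [3.141, -0.001, 1.501]
contact_force: [-0.4, -1.0, -5.7]
grip_width: 11.9
finger_force: 30.0
```

```bash
python3 -m creep '0 0 -.001 0 0 0 0;0 0 0 0 0 0 0;0 0 0 0 0 0 20;0 0 0 0 0 0 40;0 0 0 0 0 0 40;0 0 .01 0 0 0 40;0 0 .04 0 0 0 40;0 0 .04 0 0 0 40'
python3 -m creep '.012 .028 .015 0 0 0 50;.012 .028 0 0 0 0 50;.012 .028 0 0 0 0 50;.012 .028 0 0 0 0 50;.012 .028 0 0 0 0 50;.012 .025 0 0 0 0 50;0 0 0 0 0 0 50;0 0 0 0 0 0 50'
python3 - <<'E'
from h import *
from scipy.optimize import minimize
np.set_printoptions(precision=2,suppress=True)
i,im=snap('wrist','s1'); o=readout.get_obs(); print(o['tool_pos'],o['tcp_rot'])
g=cv2.cvtColor(im,cv2.COLOR_BGR2GRAY)
def bar(bend,ph,psi,P): return Ro.from_euler('xyz',[0,ph,psi]).apply(np.array(P,float)-[103,0,26])+bend
for ph in(.15,.2,.25,.3):
    print(ph,proj(i,bar([618,108,25.7],ph,1.5,[(-52,15,10),(-52,-15,10),(52,15,10),(52,-15,10)])).ravel())
b=cv2.GaussianBlur(g,(5,5),0).astype(int)
for r in (150,180,210,240):
    s=np.diff(b[r]); xs=np.where(abs(s[230:400])>13)[0]+230; print(r,[(int(x),int(s[x])) for x in xs])
s=np.diff(b[:,315]);ys=np.where(abs(s[60:330])>10)[0]+60; print([(int(y),int(s[y]),int(b[y,315])) for y in ys])
E
```

```text
time: 31.87
tool_pos: [539.4, -189.8, 190.5]
tcp_rot: [-3.138, -0.003, 1.501]
contact_force: [1.3, -0.6, 0.8]
grip_width: 36.2
finger_force: 0.0
time: 32.53
tool_pos: [612.6, -23.8, 206.0]
tcp_rot: [3.14, -0.001, 1.504]
contact_force: [-0.4, 0.6, 0.3]
grip_width: 46.0
finger_force: 0.0
[612.21 -25.   205.86] [ 3.14 -0.    1.5 ]
0.15 [294.59 269.33 329.85 269.39 293.45 142.8  330.83 142.91]
0.2 [293.96 272.19 330.19 272.25 293.23 143.29 330.95 143.4 ]
0.25 [293.3  274.74 330.55 274.8  293.   143.62 331.08 143.72]
0.3 [292.59 276.96 330.94 277.02 292.77 143.77 331.21 143.88]
150 [(292, -27), (293, -39), (294, -27), (329, 17), (330, 37), (331, 34), (332, 16)]
180 [(292, -24), (293, -46), (294, -36), (329, 18), (330, 38), (331, 29)]
210 [(293, -30), (294, -34), (295, -19), (329, 17), (330, 33), (331, 26)]
240 [(293, -20), (294, -33), (295, -26), (329, 17), (330, 35), (331, 26)]
[(269, 15, 77), (270, 25, 92), (271, 29, 117), (272, 17, 146), (274, -21, 153), (275, -13, 132)]
```

```bash
python3 -m creep '0 .02 -.02 -.08 .0057 0 50;.001 .02 -.02 -.08 .0057 0 50;.001 .02 -.025 0 0 0 50;0 .02 -.025 0 0 0 50;0 0 -.015 0 0 0 50;0 0 0 0 0 0 50;0 0 0 0 0 0 50'
python3 st.py 614.3 55.4 79 .16 1.5
```

```text
time: 33.17
tool_pos: [613.9, 53.5, 100.2]
tcp_rot: [-3.14, 0.16, 1.501]
contact_force: [0.3, 0.0, 0.4]
grip_width: 45.8
finger_force: 0.0
[613.869  53.522 100.236] [-3.14   0.16   1.501]
to go [  0.431   1.878 -21.236] turn [-0.001 -0.001 -0.   ]
```

```bash
python3 -m creep '0 .002 -.01 0 0 0 50;0 0 -.008 0 0 0 50;0 0 -.003 0 0 0 50;0 0 0 0 0 0 50;0 0 0 0 0 0 30;0 0 0 0 0 0 10;0 0 0 0 0 0 0;0 0 0 0 0 0 0'
python3 -m creep '0 0 0 0 0 0 0;0 0 0 0 0 0 0'
python3 st.py 614.3 55.4 79 .16 1.5
```

```text
time: 33.83
tool_pos: [614.0, 56.6, 79.7]
tcp_rot: [3.142, 0.159, 1.502]
contact_force: [-1.0, -1.3, 0.9]
grip_width: 29.7
finger_force: 30.0
time: 34.0
tool_pos: [614.1, 56.6, 79.6]
tcp_rot: [3.141, 0.159, 1.502]
contact_force: [-2.3, -1.5, 2.0]
grip_width: 29.5
finger_force: 30.0
[614.071  56.639  79.647] [3.141 0.159 1.502]
to go [ 0.229 -1.239 -0.647] turn [-0.001  0.    -0.002]
```

```bash
python3 -m creep '.0002 .0038 .0030 -.06 .0042 0 0;.0002 .0037 .0033 -.06 .0042 0 0;.0002 .0035 .0033 -.06 .0042 0 0;.0002 .0033 .0033 -.06 .0042 0 0;0 0 0 0 0 0 0;0 0 0 0 0 0 0'
python3 st.py 615.2 71 92.5 .40 1.5
python3 -m creep '-.0004 -.006 .002 0 0 0 0;-.0004 -.006 .002 0 0 0 0;-.0004 -.006 .002 0 0 0 0;0 0 0 0 0 0 0'
python3 -c "
from h import *
snap('scene','t1')"; python3 lk.py r3 t1 215 255 245 275 | head -5
```

```text
time: 34.5
tool_pos: [614.6, 72.0, 91.2]
tcp_rot: [-3.14, 0.398, 1.503]
contact_force: [-0.2, -0.6, -4.1]
grip_width: 29.3
finger_force: 30.0
[614.589  72.027  91.215] [-3.14   0.398  1.503]
to go [ 0.611 -1.027  1.285] turn [-0.002 -0.001 -0.003]
time: 34.83
tool_pos: [613.8, 50.7, 98.9]
tcp_rot: [3.141, 0.4, 1.499]
contact_force: [0.2, -1.1, -4.2]
grip_width: 29.3
finger_force: 30.0
[216. 269.] [-0.1  0. ] 2.9
[237. 256.] [-0.  -0.1] 6.0
[223. 266.] [ 0. -0.] 3.5
[238. 261.] [ 0. -0.] 4.2
[221. 272.] [-0.  0.] 3.7
```

```bash
python3 -m creep '-.001 -.015 .008 0 0 0 0;-.001 -.025 .02 0 0 0 0;-.001 -.03 .025 0 0 0 0;0 -.03 .025 0.1 -.007 0 0;0 -.03 0 .1 -.007 0 0;0 -.03 0 .1 -.007 0 0;0 -.03 0 .1 -.007 0 0;0 -.02 0 0 0 -.12 0'
python3 -m creep '-.004 -.02 0 0 0 -.12 0;-.004 -.02 0 0 0 -.12 0;-.004 -.02 0 0 0 -.12 0;-.004 -.02 0 0 0 -.12 0;-.004 -.02 0 0 0 -.12 0;-.004 -.02 0 0 0 -.12 0;-.004 -.02 0 0 0 -.12 0;-.004 -.02 0 0 0 -.12 0'
python3 -m creep '-.004 -.01 0 0 0 -.12 0;-.004 -.005 0 0 0 -.12 0;0 0 0 0 0 0 0;0 0 0 0 0 0 0'
python3 st.py 569 -333 90 0 .177
```

```text
time: 35.55
tool_pos: [609.9, -162.9, 177.4]
tcp_rot: [3.139, -0.005, 1.384]
contact_force: [-0.7, -1.9, -5.2]
grip_width: 29.9
finger_force: 30.0
time: 36.22
tool_pos: [577.7, -318.5, 176.5]
tcp_rot: [3.141, -0.001, 0.415]
contact_force: [0.7, -0.1, -5.0]
grip_width: 29.4
finger_force: 30.0
time: 36.55
tool_pos: [570.1, -332.5, 176.4]
tcp_rot: [-3.142, -0.001, 0.184]
contact_force: [-0.3, 0.4, -4.2]
grip_width: 29.9
finger_force: 30.0
[ 570.053 -332.515  176.377] [-3.142 -0.001  0.184]
to go [ -1.053  -0.485 -86.377] turn [-0.     0.001 -0.007]
```

```bash
python3 -m creep '0 0 -.03 0 0 0 0;0 0 -.03 0 0 0 0;0 0 -.025 0 0 0 0;0 0 -.012 0 0 0 0;0 0 -.003 0 0 0 0;0 0 -.001 0 0 0 0;0 0 0 0 0 0 0;0 0 0 0 0 0 0'
python3 -m creep '0 0 -.001 0 0 0 0;0 0 0 0 0 0 0';python3 -m creep '0 0 -.001 0 0 0 0;0 0 0 0 0 0 0'
```

```text
time: 37.22
tool_pos: [571.7, -332.5, 77.2]
tcp_rot: [3.139, -0.004, 0.182]
contact_force: [0.0, 0.4, -3.5]
grip_width: 29.0
finger_force: 30.0
time: 37.38
tool_pos: [571.1, -332.3, 75.4]
tcp_rot: [3.14, -0.003, 0.182]
contact_force: [-0.2, 0.9, -4.2]
grip_width: 29.4
finger_force: 30.0
time: 37.55
tool_pos: [570.8, -332.0, 73.5]
tcp_rot: [3.141, -0.002, 0.181]
contact_force: [0.2, 0.7, -3.9]
grip_width: 29.8
finger_force: 30.0
```

```bash
python3 -m creep '0 0 -.001 0 0 0 0;0 0 0 0 0 0 0';python3 -m creep '0 0 -.001 0 0 0 0;0 0 0 0 0 0 0';python3 -m creep '0 0 -.001 0 0 0 0;0 0 0 0 0 0 0'
```

```text
time: 37.72
tool_pos: [570.6, -331.9, 72.1]
tcp_rot: [-3.142, -0.001, 0.181]
contact_force: [-0.3, 0.5, -4.6]
grip_width: 29.3
finger_force: 30.0
time: 37.88
tool_pos: [570.6, -331.9, 71.0]
tcp_rot: [-3.141, -0.001, 0.181]
contact_force: [0.9, 0.3, -4.0]
grip_width: 29.4
finger_force: 30.0
time: 38.05
tool_pos: [570.8, -332.0, 70.5]
tcp_rot: [3.141, -0.001, 0.181]
contact_force: [-1.2, 0.1, -2.0]
grip_width: 29.9
finger_force: 30.0
```

```bash
python3 -m creep '0 0 -.001 0 0 0 0;0 0 0 0 0 0 0;0 0 0 0 0 0 40;0 0 0 0 0 0 55;0 0 0 0 0 0 55;0 0 0 0 0 0 55;0 0 .015 0 0 0 55;0 0 .04 0 0 0 55'
python3 -m creep '-.01 .02 .04 0 0 0 55;-.03 .02 .04 0 0 0 55;-.03 .02 .03 0 0 0 55;-.03 0 0 0 0 0 55;0 0 0 0 0 0 55;0 0 0 0 0 0 55;0 0 0 0 0 0 55'
python3 - <<'E'
from h import *
np.set_printoptions(precision=1,suppress=True)
i,im=snap('wrist','u1'); snap('scene','u2'); snap('top','u3'); print(readout.get_obs()['tool_pos'])
g=cv2.cvtColor(im,cv2.COLOR_BGR2GRAY)
for n,P in dict(bar=[(473.8,-335.4,10),(478.5,-364.7,10),(569,-319,10),(574,-346.7,10)],weight=[(563,-233,29),(563,-147,29),(517,-147,29)]).items():
    q=proj(i,P); print(n,q.ravel())
    for p in q:
        x,y=p.astype(int)
        if 15<x<625 and 15<y<465:
            m=np.zeros_like(g); m[y-14:y+15,x-14:x+15]=255; c=cv2.goodFeaturesToTrack(g,2,.1,5,mask=m); print('  ',p,None if c is None else c[:,0].ravel())
E
python3 lk.py r3 u2 215 255 245 275 | head -4; python3 lk.py r3 u2 255 260 300 300|head -5; echo top; python3 lk.py j3 u3 290 70 470 310
```

```text
time: 38.72
tool_pos: [568.2, -330.2, 118.8]
tcp_rot: [-3.133, 0.007, 0.181]
contact_force: [-0.5, -0.4, 0.3]
grip_width: 50.3
finger_force: 0.0
time: 39.3
tool_pos: [482.3, -281.0, 218.3]
tcp_rot: [3.141, -0.002, 0.181]
contact_force: [0.2, -0.7, -0.6]
grip_width: 50.4
finger_force: 0.0
[ 482.5 -280.8  217.5]
bar [372.8 251.6 404.1 252.2 379.3 145.4 411.9 145.4]
   [372.8 251.6] [375. 248. 386. 262.]
   [404.1 252.2] [404. 248. 409. 240.]
   [379.3 145.4] [377. 134. 375. 147.]
   [411.9 145.4] [415. 132. 414. 137.]
weight [276.8 133.4 168.5 113.1 165.8 171.7]
   [276.8 133.4] [284. 139. 273. 134.]
   [168.5 113.1] [177. 111.]
   [165.8 171.7] [170. 165. 170. 159.]
[216. 269.] [ 0.1 -0. ] 3.4
[237. 256.] [-0.1 -0. ] 3.6
[223. 266.] [-0.  0.] 4.2
[238. 261.] [-0.  0.] 3.9
[291. 272.] [ 0.1 -0.1] 6.8
[283. 282.] [ 0.1 -0.1] 4.0
[287. 270.] [ 0.1 -0. ] 5.2
[288. 287.] [ 0.2 -0. ] 4.8
[286. 276.] [ 0.1 -0. ] 4.2
top
[438.  85.] [-0.  0.] 2.0
[436.  81.] [-0.  0.] 1.9
[457.  86.] [-0.  0.] 2.0
[442.  82.] [-0.  0.] 1.8
[423. 115.] [-0.1  0. ] 1.8
[395. 148.] [-0. -0.] 2.2
[406. 149.] [0. 0.] 1.8
[371. 145.] [ 0. -0.] 2.1
[375. 134.] [0. 0.] 1.9
[438. 107.] [-0. -0.] 1.9
[453.  99.] [-0. -0.] 1.9
[388. 152.] [-0. -0.] 2.1
[402. 155.] [-0.  0.] 2.1
[391. 141.] [ 0. -0.] 2.2
[379. 151.] [-0. -0.] 1.9
[402. 124.] [ 0. -0.] 2.1
[469. 308.] [ 0. -0.] 2.0
[405. 139.] [0. 0.] 2.0
[454. 105.] [0. 0.] 1.9
```

```bash
python3 -c "
from plant import order
print(order.close_job())"
```

```text
the job is handed in; nothing more can be done
None
```

I handed in the job at about 39 s: the pump stands on the packer, the weight and pry bar are back on the bench clear of it, and nothing else appears to have moved; my 10 pictures ran out once the bar was in place, so I checked the steps after that from measurements only.

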